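Turn over the clamp jaw and lock it in the key machine's carriage

ROBOT

A 7-joint arm with a two-finger parallel gripper is mounted at the origin on the work surface. World frame = base frame: x ahead of the robot, y to its left, z up, the work surface at z = 0. Lengths are in m, angles in rad, forces in N, time in s.
With the tool pointing down it reaches from about 0.375 to 0.925 m from the base axis. Payload 3.1 kg.
Tool frame: the origin (TCP) lies at the very end of the fingers, on their centre line; the grasp point (between the pads) lies 19 mm behind it (ctrl.pinch_z is the distance from the TCP to the grasp point, in m); z points along the fingers, y is the line along which they close (so a half turn about z gives the same grasp; the last joint's range is limited). The gripper opens to 85 mm and grips with 20 to 120 N. Pads are 22 mm wide; open, the fingers measure 114 mm over their backs; the gripper's body (76 mm by 85 mm) begins 54 mm behind the grasp point. The pads swing forward as they close: fully open they stand 13 mm farther back than shut.
Start: joints at [-1.298, 0.383, 0.044, 1.598, -0.018, 1.161, -0.05], TCP at [0.236, 0.606, 0.231] pointing down, gripper open.
Joint ranges: [-2.61, 2.61], [-0.41, 2.15], [-1.48, 1.57], [0, 2.5], [-1.57, 4.71], [0.05, 1.97], [-2.85, 2.85]. Speed limits (rad/s): [2.79, 2.79, 3.14, 3.14, 3.14, 3.14, 3.14].

INTERFACE

Orientations are given as a unit quaternion [x, y, z, w].
In Python, from station import ctrl, capture gives the robot as it stands.
- The arm moves only by the tool carry_out, never from a script. Its argument "increments" is a list that holds one entry, the list of rows, each a list of 7 numbers: the shift along the tool's x, y, z each as a share of 40 mm, from -1 to 1, then the turn, a rotation vector about the tool's x, y, z each as a share of 5 degrees, from -1 to 1, then the opening, from -1 (shut) to 1 (fully open). In form: [[[dx, dy, dz, rx, ry, rz, grip], ...]]. A call has 1 to 12 rows; each row shifts and turns the commanded pose from where the row before left it, along the tool's axes as they then stand; what a row does not reach is not made up. A row lasts 1/8 s, in which the tool goes at most 62.5 mm and 10.7 degrees, less where a joint would pass 70% of its speed; a pose out of reach is approached as far as the arm can. A call with a number of a shift or a turn outside -1 to 1 is refused whole. A call with a gripper value outside its range is refused whole. The fingers move at their own pace and stop on an object; the grip force is fixed at half the most. Time passes only in rows, so rows that do not move let the fingers close. It gives the time, the measured TCP pose, the force, the opening and the grip force at its end, in the units of the state.
- ctrl.state(): the state, without advancing time (a new reading comes with each control period).
- capture(name): name is "scene" or "side" or "wrist"; returns a dict with "frame" (480x640x3 uint8, red, green, blue), "fov_y" (degrees; the focal length in pixels is half the picture's height over the tangent of half this angle, whatever the lens; pixels are square), "cx", "cy" (the principal point, pixels), "k1" (the pictures are not rectified: a ray, as slopes to the right and down, at radius r is drawn at 1 + k1 r^2 times it, then the intrinsics apply), "view" (4x4, takes a point from world to camera coordinates). Camera axes: x right, y down, z forward; pixel columns grow to the right and rows downward; lengths in m; the calibration is good to about 2 mm. A picture is of the moment at which its call begins. There is no depth.
- ctrl.finish_job(): hands the job in; it is judged then, once.
The state is a dict: "t": time; "joint_pos": joint angles; "qvel": joint speeds; "tau": joint torques, N m; "eef_pos": TCP position; "tcp_rot": TCP orientation; "force": force on the tool from outside, world axes, zero at the start; "wrist_torque": the same for the moment, N m; "gripper_width": finger opening in m; "gripper_force": force on a finger pad.
Only numpy, scipy, OpenCV 4.12 (cv2) and the standard library are available. Lean on these libraries where they do the work, as an engineer would, in place of code of your own. Each camera call takes 0.05 s, during which the arm holds its last target. There are 200 camera calls.

TASK

Fit the longer of the two steel clamp jaws to the key machine's carriage: it lies on the bench with its channelled face down, so turn it over and seat it channelled face up, flat and fully home in the carriage's pocket (either way round), without forcing it. Only then swing the hold-down arm over the jaw as far as its stop, and let go. Leave the shorter jaw and the other things on the bench where they are.

Things in the scene. Friction and masses are not known exactly. Their poses are not given: they have to be found in the camera images.
- jaw: Plain steel block, 52 (own x) x 32 (y) x 24 (z) mm, about 240 g; origin at its centre. Its +z face has an open channel, 14 mm wide, 10 mm deep, along its whole length between two 9 mm ribs; its -z face is plain with two small dark flush screw heads. Starts on the bench with +z down; must end with +z up. Stands stably on any long side.
- short_jaw: A shorter jaw of the same kind that does not belong in this pocket, 34 x 26 x 18 mm, also lying channel down; origin at its centre. Leave it alone.
- carriage: Aluminium carriage fixed to the bench: a plate 100 (x) x 70 (y) x 24 (z) mm with a rectangular pocket in the middle of its top, and on its -y side a block (60 x 32 x 24 mm, from y = -34 to -66 mm) carrying the clamp post. Origin at the centre of the plate's underside, z up.
- pocket (a point): Centre of the pocket's floor, 14 mm above the bench. The pocket is 54.5 mm long (this frame's x), 34.5 mm wide (y), 10 mm deep; its mouth, slightly chamfered, is level with the plate's top, 24 mm above the bench. A jaw fully home has its centre 12 mm above this point and sticks out 14 mm above the plate.
- clamp_pivot (a point): On the upright axis of the hold-down arm, 63 mm above the bench, 50 mm from the pocket's centre along the carriage's -y. Axes parallel to the carriage's.
- clamp_knob (a point): Middle of the upright black round knob (13 mm diameter, from 48 to 78 mm above the bench, this point at 63 mm) near the free end of the dark steel hold-down arm, 52 mm from the arm's axis. The arm is 14 mm wide, 7 mm thick, its underside 41 mm above the bench, 3 mm over a seated jaw. Own y points from axis to knob.
- clamp (a joint): Angle of the hold-down arm in rad. 0: at its stop, closed across the pocket, pointing along the carriage's +y from the post; it grows as the arm swings away clockwise seen from above (at 1.57 it points along the carriage's +x), up to 2.6. Light friction keeps it where it is left.
- padlock: Brass padlock lying on the bench, body 40 x 48 x 22 mm. A bystander; origin under its body.
- fob: Black key fob, 68 x 36 x 12 mm, lying on the bench. A bystander; origin under its middle.
- calipers: Steel calipers, about 200 mm long, lying on the bench. A bystander.
- screwdriver: Screwdriver lying on the bench. A bystander.
- key: Brass key, 47 mm long, lying on the bench. A bystander.
- oil: Upright clear oil bottle, 48 mm in diameter, 120 mm tall. A bystander.
- brush: Small brush lying on the bench. A bystander.
Things that resemble listed ones, but are neither listed nor needed, are in the scene too. Leave any green or turquoise look-alike of the jaw alone.

How it is judged:
By the outcome, as a careful person would: the job done as asked, in the order asked, and still so for the second after the job is handed in, with the robot touching nothing.
It also fails if it takes over 72 s, if anything falls off the work surface, if the arm or the gripper's body presses on something with over 40 N, if the wrist force passes 120 N, or if a joint passes its speed limit or range.

## Working session

There is one attempt and no reset: what is moved stays moved. The work goes in short steps, Python scripts to look and compute and a tool call to move; the robot and the scene stay as the last step left them, time stands still between calls to the robot, and variables do not carry over. Pictures are saved under pics/ and viewed, at most 10 in all, crops included, and the job is handed in when it is done.

Besides the shell and the picture viewer there is one more tool, called after "Emit:" by a JSON object that holds its "method" and its "body". carry_out: Moves the arm, as the interface text tells. Shift numbers are shares of 40 mm and turn numbers shares of 5 degrees, none past 1 either way. Its arguments: {"type":"object","properties":{"increments":{"type":"array","items":{"type":"array","items":{"type":"array","items":{"type":"number"}}}}},"required":["increments"]}

```bash
mkdir -p pics; ls
cat > h.py <<'E'
import numpy as np, cv2
from station import ctrl, capture
from scipy.spatial.transform import Rotation as R
def ray(c,u,v):
    f=240/np.tan(np.radians(c["fov_y"])/2)
    K=np.array([[f,0,c["cx"]],[0,f,c["cy"]],[0,0,1.]])
    p=cv2.undistortPoints(np.array([[[u,v]]],float),K,np.array([c["k1"],0,0,0,0.]) )[0,0]
    # note: given model is drawn = ray*(1+k1 r^2), same as OpenCV
    V=np.array(c["view"]); d=V[:3,:3].T@np.array([p[0],p[1],1.]); o=-V[:3,:3].T@V[:3,3]
    return o,d
def onz(c,u,v,z):
    o,d=ray(c,u,v); return o+d*(z-o[2])/d[2]
def proj(c,P):
    f=240/np.tan(np.radians(c["fov_y"])/2); V=np.array(c["view"])
    q=V[:3,:3]@np.array(P,float)+V[:3,3]; s=q[:2]/q[2]; s=s*(1+c["k1"]*(s@s))
    return s*f+[c["cx"],c["cy"]]
def snap(n,name,keep=True):
    import pickle
    c=capture(n); cv2.imwrite(f"pics/{name}.png",c["frame"][:,:,::-1]); pickle.dump(c,open(f"pics/{name}.pkl","wb")); return c
def load(name):
    import pickle; return pickle.load(open(f"pics/{name}.pkl","rb"))
E
python3 - <<'E'
from h import *
for n in ["scene","side","wrist"]:
    c=snap(n,n+"0"); print(n,c["fov_y"],c["k1"],np.linalg.inv(c["view"])[:3,3].round(3))
s=ctrl.state(); print(s["eef_pos"],s["tcp_rot"],s["t"],s["gripper_width"])
a=np.vstack([np.hstack([load("scene0")["frame"]]) ])
E
```

```text
pics
scene 43.41131531456982 -0.0920846766650243 [1.269 0.888 0.935]
side 57.18121476328718 -0.05692271981942784 [0.216 0.567 0.515]
wrist 59.54494772704935 -0.04048701330369617 [0.171 0.631 0.372]
[0.23526871 0.60512283 0.23016832] [ 1.84310906e-01  9.82867431e-01 -1.04147879e-03 -1.34332694e-04] 0.15 0.08565477610228485
```

View pics/scene0.png

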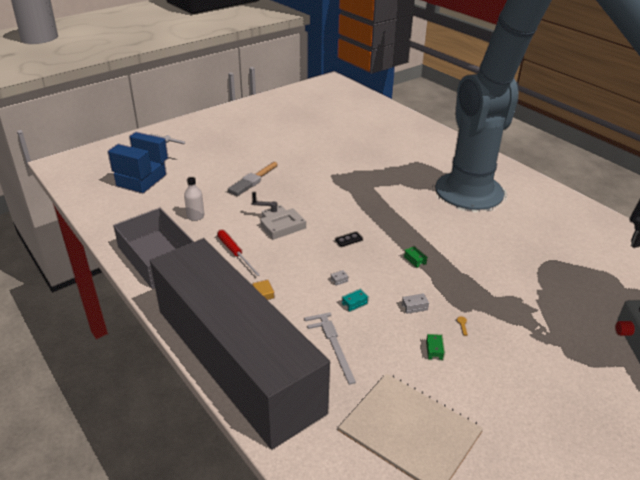

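View pics/side0.png

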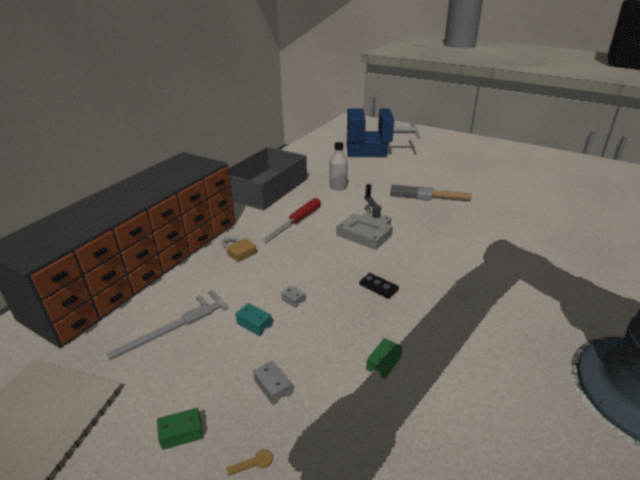

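Both views show the same layout. In the scene view:
- **Jaw candidates:** grey block at (415,303), smaller grey block at (339,278), teal block at (355,299), green blocks at (416,257) and (435,346). The larger grey block is the long jaw, seen at (273,381) in the side view.
- **Carriage:** (283,221) in the scene view and (365,230) in the side view, with its clamp arm swung away.

I'll check the jaw and the carriage in one close crop.

Run:
```python
from h import *
def crop(n,u,v,w=40,h=30,s=10):
    return cv2.resize(load(n)["frame"][v-h:v+h,u-w:u+w,::-1],(400,300),interpolation=cv2.INTER_CUBIC)
im=np.vstack([np.hstack([crop("scene0",415,300),crop("side0",273,381)]),np.hstack([crop("scene0",280,215),crop("side0",365,220)])])
cv2.imwrite("pics/crop1.png",im)
for n,pts in {"scene0":[(415,300),(339,278),(283,221)],"side0":[(273,381),(292,295),(365,230)]}.items():
    for p in pts: print(n,p,onz(load(n),*p,0.024).round(3))
```

```text
scene0 (415, 300) [0.485 0.253 0.024]
scene0 (339, 278) [0.572 0.093 0.024]
scene0 (283, 221) [ 0.544 -0.17   0.024]
side0 (273, 381) [0.476 0.256 0.024]
side0 (292, 295) [0.552 0.09  0.024]
side0 (365, 230) [ 0.532 -0.162  0.024]
```

View pics/crop1.png

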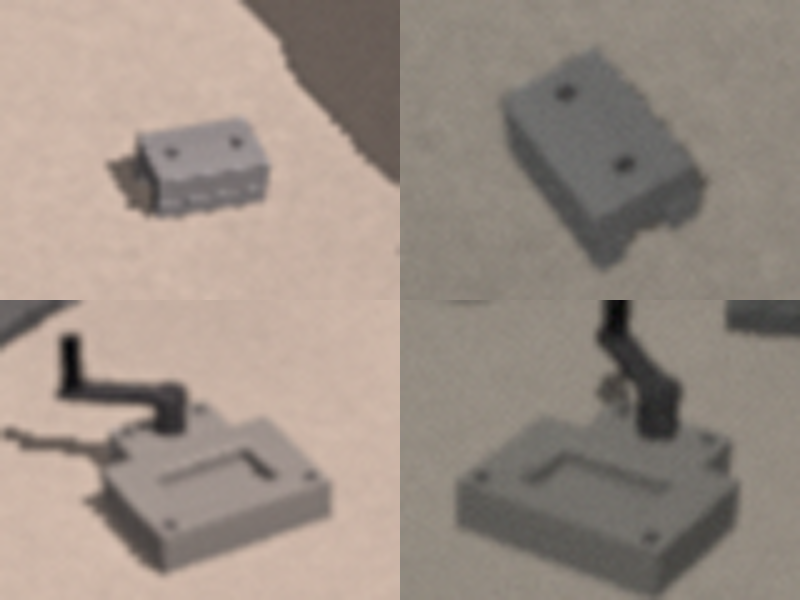

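The crop confirms the choice: a grey block with two dark screw heads and the channel on the bench. The carriage pocket is empty, and its arm points away from the pocket. Next I compute the geometry and a wrist-camera view over the jaw.

Run:
```python
from h import *
c=load("scene0"); d=load("side0")
for cc,ps in ((c,[(409.4,300.6),(422.4,298.4)]),(d,[(266.4,369.6),(278,383.6)])):
    a,b=[onz(cc,*p,0.024) for p in ps]; print(a.round(4),b.round(4),((a+b)/2).round(4),np.degrees(np.arctan2(*(b-a)[1::-1])))
s=ctrl.state(); T=R.from_quat(s["tcp_rot"]); print("tool axes\n",T.as_matrix().round(3))
w=load("wrist0"); Wi=np.linalg.inv(w["view"]); print("cam in tool",T.inv().apply(Wi[:3,3]-s["eef_pos"]).round(4)); print("cam axes in tool\n",(T.as_matrix().T@Wi[:3,:3]).round(3))
# move needed
print("delta tool to (.48,.255,.23)", (T.inv().apply(np.array([.48,.255,.23])-s["eef_pos"])/.04).round(2))
# carriage corners: side crop
for u,v in [(457,487),(655,565),(738,487)]: print(onz(d,325+(u-400)/5,190+(v-300)/5,.024).round(4))
for u,v in [(105,472),(163,542),(330,485),(265,420)]: print(onz(c,240+u/5,185+(v-300)/5,.024).round(4))
```

```text
[0.4959 0.2464 0.024 ] [0.4676 0.259  0.024 ] [0.4818 0.2527 0.024 ] 156.0194562900979
[0.4953 0.2443 0.024 ] [0.4672 0.2565 0.024 ] [0.4812 0.2504 0.024 ] 156.59896130731184
tool axes
 [[-0.932  0.362 -0.001]
 [ 0.362  0.932 -0.002]
 [-0.    -0.002 -1.   ]]
cam in tool [ 0.0694  0.001  -0.1423]
cam axes in tool
 [[ 0.001 -0.962 -0.273]
 [ 1.     0.001 -0.   ]
 [ 0.001 -0.273  0.962]]
delta tool to (.48,.255,.23) [-8.87 -5.94  0.02]
[ 0.5898 -0.1424  0.024 ]
[ 0.4914 -0.1279  0.024 ]
[ 0.4848 -0.2005  0.024 ]
[ 0.586  -0.2103  0.024 ]
[ 0.5965 -0.1414  0.024 ]
[ 0.4989 -0.1304  0.024 ]
[ 0.4906 -0.1992  0.024 ]
```

Emit:
{"method": "carry_out", "body": {"increments": [[[-0.98,-0.66,0,0,0,0,1],[-0.98,-0.66,0,0,0,0,1],[-0.98,-0.66,0,0,0,0,1],[-0.98,-0.66,0,0,0,0,1],[-0.98,-0.66,0,0,0,0,1],[-0.98,-0.66,0,0,0,0,1],[-0.98,-0.66,0,0,0,0,1],[-0.98,-0.66,0,0,0,0,1],[-0.98,-0.66,0,0,0,0,1],[0,0,0,0,0,1,1],[0,0,0,0,0,1,1],[0,0,0,0,0,1,1]]]}}

```text
t: 1.65
eef_pos: [0.478, 0.2561, 0.2309]
tcp_rot: [0.313, 0.95, -0.0, -0.0]
force: [0.4, 0.5, 1.4]
gripper_width: 0.0854
gripper_force: 0.0
```

Emit:
{"method": "carry_out", "body": {"increments": [[[0,0,0,0,0,1,1],[0,0,0,0,0,1,1],[0,0,0,0,0,1,1],[0,0,0,0,0,1,1],[0,0,0,0,0,1,1],[0,0,0,0,0,1,1],[0,0,0,0,0,1,1],[0,0,0,0,0,1,1],[0,0,0,0,0,1,1],[0,0,0,0,0,1,1],[0,0,0,0,0,1,1],[0,0,0,0,0,1,1]]]}}

```text
t: 3.15
eef_pos: [0.4779, 0.2564, 0.2309]
tcp_rot: [0.745, 0.667, -0.0, -0.0]
force: [0.2, -0.2, -0.2]
gripper_width: 0.0854
gripper_force: 0.0
```

Emit:
{"method": "carry_out", "body": {"increments": [[[0,0,0,0,0,1,1],[0,0,0,0,0,1,1],[0,0,0,0,0,1,1],[0,0,0,0,0,0.6,1]]]}}

```text
t: 3.65
eef_pos: [0.4779, 0.2564, 0.2309]
tcp_rot: [0.84, 0.542, -0.0, 0.0]
force: [-0.1, 0.6, 0.3]
gripper_width: 0.0856
gripper_force: 0.0
```

Run:
```python
from h import *
c=snap("wrist","wrist1"); s=ctrl.state(); print(s["t"],s["eef_pos"],R.from_quat(s["tcp_rot"]).as_matrix().round(3),s["joint_pos"].round(3) if hasattr(s["joint_pos"],'round') else s["joint_pos"])
print(proj(c,[.4815,.2515,.024]))
```

```text
3.7 [0.47790924 0.25641189 0.23090518] [[ 0.413  0.911 -0.001]
 [ 0.911 -0.413 -0.   ]
 [-0.001 -0.    -1.   ]] [-0.964  0.186  0.443  1.876 -0.089  1.099 -0.913]
[325.70627482 203.19833326]
```

View pics/wrist1.png

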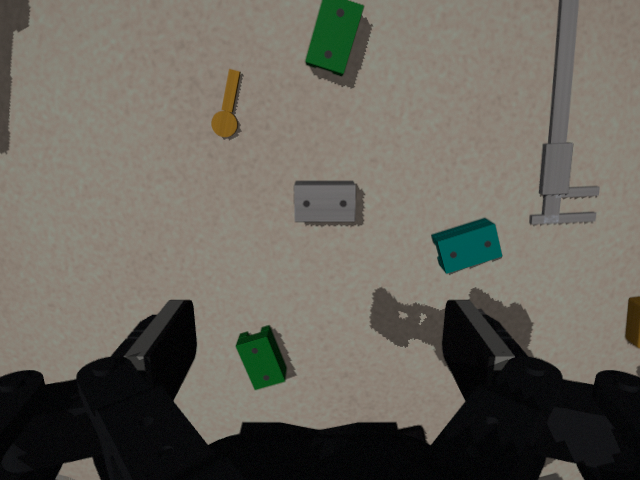

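The wrist view shows the jaw at about (325,203) with its screw line along the image's x axis, so the tool's y already matches the jaw's long axis. Plan: grip the end faces with the tool tilted −45°, roll to +45° (a 90° roll), and repeat that once. I tilt in the air first to check reach.

Emit:
{"method": "carry_out", "body": {"increments": [[[0,0,0,0,-1,0,1],[0,0,0,0,-1,0,1],[0,0,0,0,-1,0,1],[0,0,0,0,-1,0,1],[0,0,0,0,-1,0,1],[0,0,0,0,-1,0,1],[0,0,0,0,-1,0,1],[0,0,0,0,-1,0,1],[0,0,0,0,-1,0,1]]]}}

```text
t: 4.82
eef_pos: [0.4782, 0.2569, 0.2309]
tcp_rot: [0.775, 0.502, -0.323, 0.208]
force: [-0.6, -0.2, -0.8]
gripper_width: 0.0851
gripper_force: 0.0
```

```bash
cat >> h.py <<'E'
def rep(target=None):
    s=ctrl.state(); T=R.from_quat(s["tcp_rot"]); print("t",round(s["t"],2),"pos",np.round(s["eef_pos"],4),"q",np.round(s["joint_pos"],3),"w",round(s["gripper_width"],4))
    print(T.as_matrix().round(3))
    if target is not None: print("tool shift mm",(T.inv().apply(np.array(target)-s["eef_pos"])*1000).round(1))
    return s,T
E
python3 - <<'E'
from h import *
c=load("wrist1")
a,b=onz(c,306.5,203.5,.024),onz(c,343.3,203.3,.024); m=(a+b)/2; print(m,b-a,np.degrees(np.arctan2(*(b-a)[1::-1])))
h=np.array([.413,.911,0]); rep(np.array([m[0],m[1],.011])-.005*h)
E
```

```text
[0.48080517 0.25162413 0.024     ] [ 0.0285491  -0.01269012  0.        ] -23.965223757557144
t 4.83 pos [0.4782 0.2569 0.2309] q [-1.041  0.669  0.451  1.448  0.121  1.763 -1.02 ] w 0.0851
[[ 0.288  0.912 -0.291]
 [ 0.644 -0.41  -0.647]
 [-0.709 -0.001 -0.705]]
tool shift mm [149.8   4.7 161.3]
```

Emit:
{"method": "carry_out", "body": {"increments": [[[0.75,0.02,0.81,0,0,0,1],[0.75,0.02,0.81,0,0,0,1],[0.75,0.03,0.81,0,0,0,1],[0.75,0.03,0.81,0,0,0,1],[0.37,0.01,0.4,0,0,0,1],[0,0,0,0,0,0,1]]]}}

```text
t: 5.58
eef_pos: [0.478, 0.2471, 0.0317]
tcp_rot: [0.775, 0.502, -0.323, 0.208]
force: [-0.2, 0.5, 0.5]
gripper_width: 0.0855
gripper_force: 0.0
```

Run:
```python
from h import *
h=np.array([.413,.911,0]); rep(np.array([.4808,.2516,.011])-.005*h)
snap("side","side1"); c=snap("wrist","wrist2")
im=np.hstack([cv2.resize(c["frame"],(400,300)),cv2.resize(load("side1")["frame"][300:450,170:370],(400,300))]); cv2.imwrite("pics/v1.png",im[:,:,::-1])
```

```text
t 5.58 pos [0.478  0.2471 0.0317] q [-0.998  0.908  0.395  1.511  0.049  1.476 -1.076] w 0.0855
[[ 0.288  0.912 -0.292]
 [ 0.643 -0.41  -0.647]
 [-0.71  -0.002 -0.705]]
tool shift mm [14.9  0.7 14.4]
```

View pics/v1.png

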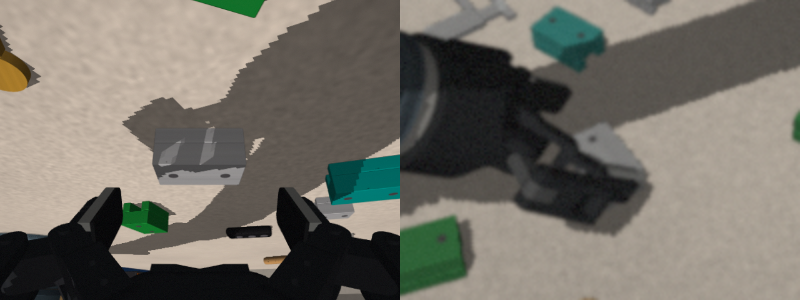

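The jaw sits between the open pads, at about (198,155) in the left panel, with nothing in the way. I descend the rest, grip and lift slightly.

Emit:
{"method": "carry_out", "body": {"increments": [[[0.37,0.02,0.36,0,0,0,1],[0,0,0,0,0,0,-1],[0,0,0,0,0,0,-1],[0,0,0,0,0,0,-1],[0,0,0,0,0,0,-1],[0,0,0,0,0,0,-1],[0,0,0,0,0,0,-1]]]}}

```text
t: 6.55
eef_pos: [0.4804, 0.2484, 0.0128]
tcp_rot: [0.776, 0.502, -0.321, 0.208]
force: [1.8, 2.4, 3.2]
gripper_width: 0.0505
gripper_force: 63.8
```

Emit:
{"method": "carry_out", "body": {"increments": [[[-0.5,0,-0.5,0,0,0,-1],[-0.8,0,-0.8,0,0,0,-1],[0,0,0,0,1,0,-1],[0,0,0,0,1,0,-1],[0,0,0,0,1,0,-1],[0,0,0,0,1,0,-1],[0,0,0,0,1,0,-1],[0,0,0,0,1,0,-1],[0,0,0,0,1,0,-1],[0,0,0,0,1,0,-1],[0,0,0,0,1,0,-1],[0,0,0,0,1,0,-1]]]}}

```text
t: 8.05
eef_pos: [0.4786, 0.2462, 0.0848]
tcp_rot: [0.839, 0.542, 0.036, -0.024]
force: [0.6, 0.6, -2.1]
gripper_width: 0.0503
gripper_force: 63.2
```

Emit:
{"method": "carry_out", "body": {"increments": [[[0,0,0,0,1,0,-1],[0,0,0,0,1,0,-1],[0,0,0,0,1,0,-1],[0,0,0,0,1,0,-1],[0,0,0,0,1,0,-1],[0,0,0,0,1,0,-1],[0,0,0,0,1,0,-1],[0,0,0,0,1,0,-1],[0,0,0,0,0,0,-1]]]}}

```text
t: 9.18
eef_pos: [0.4783, 0.2425, 0.0809]
tcp_rot: [0.784, 0.501, 0.307, -0.201]
force: [0.3, -0.2, -2.3]
gripper_width: 0.0504
gripper_force: 63.4
```

Run:
```python
from h import *
rep([.4804,.2484,.012])
c=snap("wrist","wrist3"); d=snap("side","side2"); e=snap("scene","scene2")
s=ctrl.state(); u,v=proj(d,s["eef_pos"]).astype(int); x,y=proj(e,s["eef_pos"]).astype(int)
im=np.hstack([c["frame"][100:400:1,120:520],cv2.resize(d["frame"][v-60:v+60,u-80:u+80],(400,300),interpolation=2)]); cv2.imwrite("pics/v2.png",im[:,:,::-1])
```

```text
t 9.18 pos [0.4783 0.2425 0.0809] q [ 0.138  0.345 -0.371  2.327 -1.535  0.474  0.797] w 0.0504
[[ 0.309  0.909  0.28 ]
 [ 0.661 -0.417  0.623]
 [ 0.683 -0.007 -0.73 ]]
tool shift mm [-42.6  -0.   54.5]
```

View pics/v2.png

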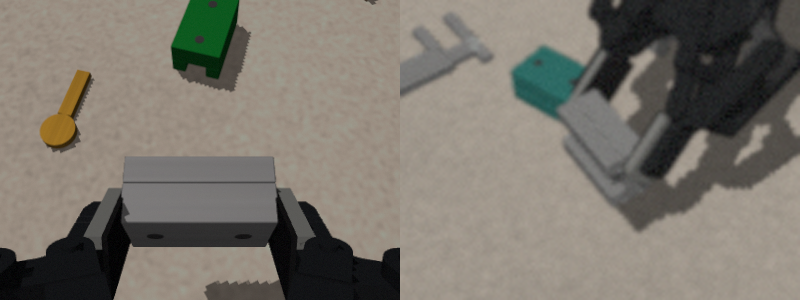

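Run:
```python
from h import *
c=load("wrist1")
for p in [(260,358),(335,36),(467,245)]: print(onz(c,*p,.022).round(3))
```

```text
[0.363 0.139 0.022]
[0.542 0.369 0.022]
[0.58  0.166 0.022]
```

Emit:
{"method": "carry_out", "body": {"increments": [[[0,0,0,-0.65,0,0.69,-1],[0,0,0,-0.65,0,0.69,-1],[0,0,0,-0.65,0,0.69,-1],[0,0,0,-0.65,0,0.69,-1],[0,0,0,-0.65,0,0.69,-1],[0,0,0,-0.65,0,0.69,-1],[0,0,0,-0.65,0,0.69,-1],[0,0,0,-0.65,0,0.69,-1],[0,0,0,0,0,0,-1]]]}}

```text
t: 10.45
eef_pos: [0.4869, 0.2306, 0.118]
tcp_rot: [0.902, 0.291, 0.298, -0.111]
force: [-1.2, 0.8, -1.5]
gripper_width: 0.0506
gripper_force: 64.0
```

Run:
```python
from h import *
rep([.5,.25,.03])
```

```text
t 10.45 pos [0.4869 0.2306 0.118 ] q [ 0.202  0.161 -0.651  2.383 -1.569  0.056  0.192] w 0.0506
[[ 0.653  0.591  0.474]
 [ 0.458 -0.806  0.374]
 [ 0.603 -0.027 -0.797]]
tool shift mm [-35.6  -5.5  83.7]
```

Run:
```python
from h import *
c=load("scene0")
for p in [(435,346),(462,325),(480,432),(390,377),(500,365)]: print(p,onz(c,*p,.0).round(3))
```

```text
(435, 346) [0.531 0.362 0.   ]
(462, 325) [ 0.439  0.356 -0.   ]
(480, 432) [0.622 0.562 0.   ]
(390, 377) [0.664 0.365 0.   ]
(500, 365) [0.464 0.481 0.   ]
```

Emit:
{"method": "carry_out", "body": {"increments": [[[0,0,0,0,-1,0,-1],[0,0,0,0,-1,0,-1],[0,0,0,0,-1,0,-1],[0,0,0,0,-1,0,-1],[0,0,0,0,-1,0,-1],[0,0,0,0,-1,0,-1],[0,0,0,0,-1,0,-1],[0,0,0,0,-0.4,0,-1]]]}}

```text
t: 11.45
eef_pos: [0.4893, 0.2373, 0.1146]
tcp_rot: [0.945, 0.314, 0.072, -0.053]
force: [0.6, -0.5, -2.1]
gripper_width: 0.0505
gripper_force: 64.0
```

Run:
```python
from h import *
rep([.40,.48,.118])
```

```text
t 11.45 pos [0.4893 0.2373 0.1146] q [-0.654  0.247  0.194  2.078 -0.211  0.672 -1.243] w 0.0505
[[ 0.792  0.601  0.103]
 [ 0.586 -0.797  0.146]
 [ 0.17  -0.055 -0.984]]
tool shift mm [  72.  -247.3   22.8]
```

Emit:
{"method": "carry_out", "body": {"increments": [[[0.26,-0.88,0.08,0,0,0,-1],[0.26,-0.88,0.08,0,0,0,-1],[0.26,-0.88,0.08,0,0,0,-1],[0.26,-0.88,0.08,0,0,0,-1],[0.26,-0.88,0.08,0,0,0,-1],[0.26,-0.88,0.08,0,0,0,-1],[0.26,-0.88,0.08,0,0,0,-1],[0,0,0,0,1,0,-1],[0,0,0,0,1,0,-1],[0,0,0,0,1,0,-1],[0,0,0,0,1,0,-1],[0,0,0,0,0,0,-1]]]}}

```text
t: 12.95
eef_pos: [0.3985, 0.4768, 0.1158]
tcp_rot: [0.919, 0.301, 0.233, -0.104]
force: [-0.6, 0.0, -2.1]
gripper_width: 0.05
gripper_force: 64.0
```

Run:
```python
from h import *
s,T=rep([.40,.48,.118])
y=T.as_matrix()[:,1]; print("x heading",np.degrees(np.arctan2(*T.as_matrix()[[1,0],0])))
# desired: level y, tilt 45, heading 50 deg
a=np.radians(50); h=np.array([np.cos(a),np.sin(a),0]); up=np.array([0,0,1.])
k=2**-.5; X=k*h+k*up; Z=k*h-k*up; Y=np.cross(Z,X)
print("rotvec /5deg",((T.inv()*R.from_matrix(np.c_[X,Y,Z])).as_rotvec(True)/5).round(2))
```

```text
t 12.95 pos [0.3985 0.4768 0.1158] q [-1.312  0.264  0.332  2.171  0.226  0.226 -2.159] w 0.05
[[ 0.71   0.601  0.366]
 [ 0.504 -0.797  0.332]
 [ 0.492 -0.051 -0.869]]
tool shift mm [ 3.8 -1.7 -0.3]
x heading 35.359773070018925
rotvec /5deg [ 1.11  3.02 -2.43]
```

Emit:
{"method": "carry_out", "body": {"increments": [[[0.84,-0.22,0.49,0,0,0,-1],[0.84,-0.22,0.49,0,0,0,-1],[0,0,0,0.37,1,-0.81,-1],[0,0,0,0.37,1,-0.81,-1],[0,0,0,0.37,1,-0.81,-1],[0,0,0,0,0,0,-1]]]}}

```text
t: 13.7
eef_pos: [0.4634, 0.5375, 0.1278]
tcp_rot: [0.878, 0.348, 0.302, -0.127]
force: [0.2, 0.5, -1.6]
gripper_width: 0.0509
gripper_force: 64.0
```

```bash
cat >> h.py <<'E'
def tilt(head,deg):
    a=np.radians(head); h=np.array([np.cos(a),np.sin(a),0]); up=np.array([0,0,1.]); t=np.radians(deg)
    X=np.cos(t)*h+np.sin(t)*up; Z=np.sin(t)*h-np.cos(t)*up
    return R.from_matrix(np.c_[X,np.cross(Z,X),Z])
E
python3 - <<'E'
from h import *
s,T=rep(); M=T.as_matrix(); print("down 50mm in tool /40mm",(T.inv().apply([0,0,-.05])/.04).round(2))
print("rv",((T.inv()*tilt(50,45)).as_rotvec(True)/5).round(2), "r",np.hypot(*s["eef_pos"][:2]))
c=snap("wrist","wrist4")
E
```

```text
t 13.7 pos [0.4634 0.5375 0.1278] q [-1.145  0.361  0.196  2.066  0.744  0.087 -2.522] w 0.0509
[[ 0.575  0.689  0.442]
 [ 0.535 -0.725  0.434]
 [ 0.619 -0.013 -0.785]]
down 50mm in tool /40mm [-0.77  0.02  0.98]
rv [ 0.75  1.34 -1.07] r 0.7096583409128683
```

Emit:
{"method": "carry_out", "body": {"increments": [[[-0.54,0.01,0.68,0,0,0,-1],[-0.54,0.01,0.68,0,0,0,-1],[-0.5,0.01,0.64,0,0,0,-1],[0,0,0,0,0,0,-1]]]}}

```text
t: 14.25
eef_pos: [0.4682, 0.5471, 0.0553]
tcp_rot: [0.887, 0.352, 0.277, -0.114]
force: [0.6, -0.5, -0.8]
gripper_width: 0.0502
gripper_force: 63.9
```

Run:
```python
from h import *
s,T=rep(); print("down 5mm in tool /40mm",(T.inv().apply([0,0,-.005])/.04).round(3))
print("rv",((T.inv()*tilt(50,45)).as_rotvec(True)/5).round(2), "r",np.hypot(*s["eef_pos"][:2]))
```

```text
t 14.25 pos [0.4682 0.5471 0.0553] q [-1.115  0.509  0.167  2.017  1.053  0.056 -2.848] w 0.0502
[[ 0.599  0.687  0.411]
 [ 0.561 -0.727  0.396]
 [ 0.571 -0.007 -0.821]]
down 5mm in tool /40mm [-0.071  0.001  0.103]
rv [ 0.79  2.03 -1.07] r 0.7200822620438602
```

Emit:
{"method": "carry_out", "body": {"increments": [[[0,0,0,0,-1,0,-1],[0,0,0,0,0,0,-1],[-0.2,0,0.4,0,0,0,-1],[-0.2,0,0.4,0,0,0,-1],[0,0,0,0,0,0,-1]]]}}

```text
t: 14.88
eef_pos: [0.4725, 0.5485, 0.015]
tcp_rot: [0.893, 0.355, 0.259, -0.101]
force: [1.3, -1.1, 0.0]
gripper_width: 0.0499
gripper_force: 65.6
```

Run:
```python
from h import *
s,T=rep(); print("down 5mm in tool /40mm",(T.inv().apply([0,0,-.005])/.04).round(3))
print("rv",((T.inv()*tilt(50,45)).as_rotvec(True)/5).round(2),s["force"])
```

```text
t 14.88 pos [0.4725 0.5485 0.015 ] q [-1.077  0.587  0.129  1.977  1.045  0.064 -2.832] w 0.0499
[[ 0.614  0.686  0.39 ]
 [ 0.581 -0.728  0.364]
 [ 0.533  0.003 -0.846]]
down 5mm in tool /40mm [-0.067 -0.     0.106]
rv [ 0.87  2.55 -1.03] [ 1.33997682 -1.06600231  0.03455844]
```

Contact has just begun: the weight is off the wrist. I release so the jaw settles on its side, then back off along the tool axis.

Emit:
{"method": "carry_out", "body": {"increments": [[[0,0,0,0,0,0,0.4],[0,0,0,0,0,0,0.7],[0,0,0,0,0,0,1],[0,0,0,0,0,0,1],[0,0,0,0,0,0,1],[0,0,-0.8,0,0,0,1],[0,0,-1,0,0,0,1],[0,0,-1,0,0,0,1],[0,0,-1,0,0,0,1],[0,0,0,0,-1,0,1],[0,0,0,0,-1,0,1],[0,0,0,0,0,0,1]]]}}

```text
t: 16.38
eef_pos: [0.414, 0.4939, 0.1428]
tcp_rot: [0.913, 0.361, 0.179, -0.071]
force: [-0.3, 0.3, 0.2]
gripper_width: 0.0855
gripper_force: 0.0
```

Run:
```python
from h import *
s,T=rep(); c=snap("wrist","wrist5"); e=snap("scene","scene3")
u,v=proj(e,[.4725,.5485,.015]).astype(int); print(u,v)
im=np.hstack([cv2.resize(c["frame"],(480,360)),cv2.resize(e["frame"][v-36:v+36,max(u-32,0):u+32],(320,360),interpolation=2)]); cv2.imwrite("pics/v3.png",im[:,:,::-1])
```

```text
t 16.38 pos [0.414  0.4939 0.1428] q [-0.569  0.322 -0.467  1.977  0.46   0.538 -2.162] w 0.0855
[[ 0.675  0.684  0.274]
 [ 0.634 -0.729  0.259]
 [ 0.377 -0.001 -0.926]]
525 382
```

View pics/v3.png

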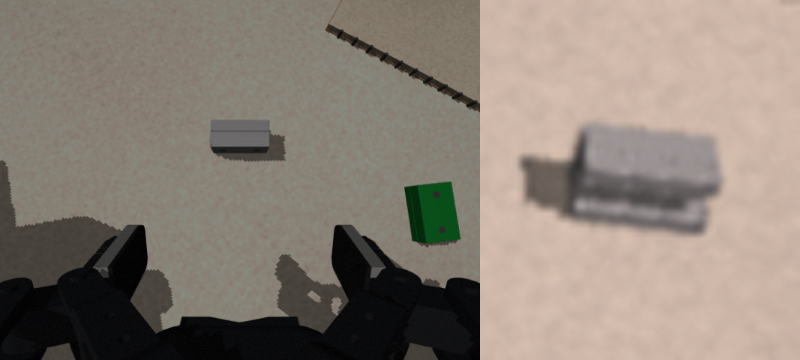

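The jaw now stands on its side at about (240,136) in the left panel, with the channel facing away from the base and the screws toward it. Next I work out the second grasp, with the tool tilted about −55° (fingers toward the base).

Run:
```python
from h import *
c=load("wrist5"); f=c["frame"].astype(int); k=4/3
print([onz(c,x*k,y*k,.032).round(4) for x,y in [(210.5,120.5),(269,120.5),(211,147),(269.5,147)]])
m=sum(onz(c,x*k,y*k,.032) for x,y in [(210.5,120.5),(269,120.5),(211,147),(269.5,147)])/4; print(m)
a=onz(c,210.5*k,120.5*k,.032);b=onz(c,269*k,120.5*k,.032);print(np.degrees(np.arctan2(*(b-a)[1::-1])))
s,T=rep(m+[0,0,.12]);
```

```text
[array([0.4608, 0.5736, 0.032 ]), array([0.496 , 0.5361, 0.032 ]), array([0.4441, 0.5569, 0.032 ]), array([0.4789, 0.5198, 0.032 ])]
[0.46993944 0.54659223 0.032     ]
-46.7878157097427
t 16.48 pos [0.412  0.4921 0.1407] q [-0.571  0.322 -0.466  1.982  0.461  0.538 -2.163] w 0.0852
[[ 0.675  0.686  0.273]
 [ 0.636 -0.728  0.256]
 [ 0.374  0.001 -0.928]]
tool shift mm [78.   0.  19.3]
```

Emit:
{"method": "carry_out", "body": {"increments": [[[0.98,0,0.24,0,-1,0,1],[0.98,0,0.1,0,-1,0,1],[0,0,0,0,-1,0,1],[0,0,0,0,-1,0,1],[0,0,0,0,-1,0,1],[0,0,0,0,-1,0,1],[0,0,0,0,-1,0,1],[0,0,0,0,-1,0,1],[0,0,0,0,-1,0,1],[0,0,0,0,-1,0,1],[0,0,0,0,-1,0,1],[0,0,0,0,-1,0,1]]]}}

```text
t: 17.98
eef_pos: [0.4661, 0.5451, 0.1482]
tcp_rot: [0.88, 0.35, -0.3, 0.118]
force: [0.7, -0.9, -2.6]
gripper_width: 0.0856
gripper_force: 0.0
```

Emit:
{"method": "carry_out", "body": {"increments": [[[0,0,0,0,-1,0,1],[0,0,0,0,-1,0,1],[0,0,0,0,-1,0,1],[0,0,0,0,0,0,1]]]}}

```text
t: 18.48
eef_pos: [0.467, 0.5414, 0.1816]
tcp_rot: [0.885, 0.342, -0.298, 0.108]
force: [1.5, -0.4, -0.0]
gripper_width: 0.0855
gripper_force: 0.0
```

Run:
```python
from h import *
s,T=rep(); M=T.as_matrix(); t=np.degrees(np.arctan2(M[2,0],-M[2,2])); print("tilt",t)
h=np.array([np.cos(np.radians(43.2)),np.sin(np.radians(43.2)),0])
print("rv",((T.inv()*tilt(43.2,-55)).as_rotvec(True)/5).round(2))
for z in (.06,.018): print("to",(T.inv().apply(np.array([.470,.5466,z])-.004*h-s["eef_pos"])/.04).round(3))
```

```text
t 18.48 pos [0.467  0.5414 0.1816] q [-0.919  1.009  0.112  0.813 -0.174  1.964 -1.674] w 0.0855
[[ 0.588  0.67  -0.453]
 [ 0.541 -0.742 -0.395]
 [-0.601 -0.012 -0.799]]
tilt -36.946406728440856
rv [-0.26 -3.61 -0.06]
to [ 1.862 -0.006  2.404]
to [2.493 0.007 3.243]
```

Emit:
{"method": "carry_out", "body": {"increments": [[[0.52,0,0.68,0,0,0,1],[0.52,0,0.68,0,0,0,1],[0.52,0,0.68,0,-1,0,1],[0,0,0,0,-1,0,1],[0,0,0,0,-1,0,1],[0,0,0,0,-0.7,0,1],[0,0,0,0,0,0,1]]]}}

```text
t: 19.35
eef_pos: [0.4563, 0.5362, 0.096]
tcp_rot: [0.868, 0.332, -0.352, 0.113]
force: [-0.5, 0.5, -0.1]
gripper_width: 0.0855
gripper_force: 0.0
```

```bash
cat >> h.py <<'E'
def tr(head,td,targets):
    s,T=rep(); M=T.as_matrix(); print("tilt",np.degrees(np.arctan2(M[2,0],-M[2,2])),"rv/5deg",((T.inv()*tilt(head,td)).as_rotvec(True)/5).round(2))
    for p in targets: print("to",np.round(p,4),(T.inv().apply(np.array(p)-s["eef_pos"])/.04).round(3))
E
python3 - <<'E'
from h import *
h=np.array([np.cos(np.radians(43.2)),np.sin(np.radians(43.2)),0]); b=np.array([.470,.5466,0])-.004*h
tr(43.2,-55,[b+[0,0,.05],b+[0,0,.017]])
E
```

```text
t 19.35 pos [0.4563 0.5362 0.096 ] q [-0.814  1.144 -0.133  0.776 -0.046  1.965 -1.757] w 0.0855
[[ 0.532  0.656 -0.535]
 [ 0.497 -0.754 -0.43 ]
 [-0.686 -0.037 -0.727]]
tilt -43.318267112084094 rv/5deg [-0.61 -2.34  0.04]
to [0.4671 0.5439 0.05  ] [1.027 0.075 0.609]
to [0.4671 0.5439 0.017 ] [1.593 0.106 1.208]
```

Emit:
{"method": "carry_out", "body": {"increments": [[[0.5,0.04,0.3,-0.3,0,0,1],[0.53,0.04,0.31,-0.3,0,0,1],[0,0,0,0,-0.8,0,1],[0,0,0,0,0,0,1]]]}}

```text
t: 19.85
eef_pos: [0.4629, 0.538, 0.0546]
tcp_rot: [0.863, 0.338, -0.349, 0.138]
force: [0.1, -0.7, 0.3]
gripper_width: 0.0851
gripper_force: 0.0
```

Run:
```python
from h import *
h=np.array([np.cos(np.radians(43.2)),np.sin(np.radians(43.2)),0]); b=np.array([.470,.5466,0])-.004*h
tr(43.2,-50,[b+[0,0,.035],b+[0,0,.017]])
```

```text
t 19.85 pos [0.4629 0.538  0.0546] q [-0.946  1.222  0.19   0.734 -0.238  1.966 -1.636] w 0.0851
[[ 0.528  0.679 -0.51 ]
 [ 0.486 -0.734 -0.474]
 [-0.696  0.002 -0.718]]
tilt -44.09531605107345 rv/5deg [-0.04 -1.18 -0.08]
to [0.4671 0.5439 0.035 ] [ 0.468 -0.037  0.23 ]
to [0.4671 0.5439 0.017 ] [ 0.781 -0.038  0.553]
```

Orientation is clean at −44°. I go down and grip.

Emit:
{"method": "carry_out", "body": {"increments": [[[0.4,-0.02,0.28,0,0,0,1],[0.38,-0.02,0.27,0,0,0,1],[0,0,0,0,-0.4,0,1],[0,0,0,0,0,0,1]]]}}

```text
t: 20.35
eef_pos: [0.4604, 0.5405, 0.0131]
tcp_rot: [0.857, 0.337, -0.365, 0.136]
force: [0.5, -0.7, -0.7]
gripper_width: 0.0851
gripper_force: 0.0
```

Run:
```python
from h import *
h=np.array([np.cos(np.radians(43.2)),np.sin(np.radians(43.2)),0]); b=np.array([.470,.5466,0])-.004*h
tr(43.2,-46,[b+[0,0,.017]])
```

```text
t 20.35 pos [0.4604 0.5405 0.0131] q [-0.885  1.294  0.025  0.676 -0.131  1.966 -1.689] w 0.0851
[[ 0.507  0.677 -0.534]
 [ 0.478 -0.736 -0.479]
 [-0.717 -0.012 -0.697]]
tilt -45.8468592615598 rv/5deg [-0.18 -0.03  0.02]
to [0.4671 0.5439 0.017 ] [ 0.055  0.05  -0.196]
```

Emit:
{"method": "carry_out", "body": {"increments": [[[0.05,0.03,-0.17,0,0,0,1],[0,0,0,0,0,0,-1],[0,0,0,0,0,0,-1],[0,0,0,0,0,0,-1],[0,0,0,0,0,0,-1],[0,0,0,0,0,0,-1],[0,0,0,0,0,0,-1]]]}}

```text
t: 21.22
eef_pos: [0.4648, 0.5418, 0.019]
tcp_rot: [0.859, 0.337, -0.359, 0.137]
force: [3.7, 2.6, 5.7]
gripper_width: 0.0508
gripper_force: 63.3
```

Emit:
{"method": "carry_out", "body": {"increments": [[[-0.5,0,-0.5,0,0,0,-1],[-0.5,0,-0.6,0,1,0,-1],[-0.5,0,-0.6,0,1,0,-1],[-0.3,0,-0.8,0,1,0,-1],[0,0,-0.6,0,1,0,-1],[0,0,0,0,1,0,-1],[0,0,0,0,1,0,-1],[0,0,0,0,1,0,-1],[0,0,0,0,1,0,-1],[0,0,0,0,1,0,-1]]]}}

```text
t: 22.48
eef_pos: [0.4769, 0.5513, 0.158]
tcp_rot: [0.932, 0.364, -0.002, -0.003]
force: [-0.2, -0.1, -1.7]
gripper_width: 0.0503
gripper_force: 62.6
```

Run:
```python
from h import *
tr(43.2,40,[[.45,.40,.14],[.5,.25,.14]])
```

```text
t 22.48 pos [0.4769 0.5513 0.158 ] q [-0.937  0.593  0.038  1.443 -0.032  1.106 -1.717] w 0.0503
[[ 0.736  0.677 -0.006]
 [ 0.678 -0.735  0.005]
 [-0.001 -0.008 -1.   ]]
tilt -0.034349729486192346 rv/5deg [-0.05  8.01 -0.14]
to [0.45 0.4  0.14] [-3.058  2.329  0.434]
to [0.5  0.25 0.14] [-4.679  5.934  0.407]
```

Emit:
{"method": "carry_out", "body": {"increments": [[[0,0,0,0,1,0,-1],[0,0,0,0,1,0,-1],[0,0,0,0,1,0,-1],[0,0,0,0,1,0,-1],[0,0,0,0,1,0,-1],[0,0,0,0,1,0,-1],[0,0,0,0,1,0,-1],[-0.4,0,0.58,0,0,0,-1],[-0.4,0,0.58,0,0,0,-1],[-0.4,0,0.58,0,0,0,-1],[0,0,0,0,0,0,-1]]]}}

```text
t: 23.85
eef_pos: [0.4753, 0.5495, 0.0696]
tcp_rot: [0.89, 0.347, 0.275, -0.109]
force: [-0.4, -0.2, -2.3]
gripper_width: 0.0505
gripper_force: 63.1
```

Run:
```python
from h import *
s=ctrl.state(); p=np.array(s["eef_pos"]); tr(43.2,36,[[p[0],p[1],.03],[p[0],p[1],.011]])
```

```text
t 23.85 pos [0.4753 0.5495 0.0696] q [-1.185  0.499  0.254  1.998  0.24   0.075 -2.059] w 0.0505
[[ 0.609  0.677  0.413]
 [ 0.557 -0.736  0.385]
 [ 0.565 -0.004 -0.825]]
tilt 34.39531180156521 rv/5deg [ 0.03  0.32 -0.12]
to [0.4753 0.5495 0.03  ] [-0.559  0.004  0.816]
to [0.4753 0.5495 0.011 ] [-0.827  0.006  1.208]
```

Emit:
{"method": "carry_out", "body": {"increments": [[[-0.41,0,0.6,0,0,0,-1],[-0.33,0,0.5,0,0,0,-1],[0,0,0,0,0,0,-1]]]}}

```text
t: 24.22
eef_pos: [0.4812, 0.5526, 0.0537]
tcp_rot: [0.89, 0.345, 0.278, -0.108]
force: [-0.5, -0.8, -2.0]
gripper_width: 0.0506
gripper_force: 63.1
```

Run:
```python
from h import *
s=ctrl.state(); p=np.array(s["eef_pos"]); tr(43.2,36,[[p[0],p[1],.010]])
```

```text
t 24.23 pos [0.4812 0.5526 0.0537] q [-1.138  0.532  0.201  1.986  0.788  0.061 -2.599] w 0.0506
[[ 0.606  0.675  0.421]
 [ 0.555 -0.738  0.384]
 [ 0.57   0.001 -0.822]]
tilt 34.73046602124509 rv/5deg [ 0.1   0.25 -0.12]
to [0.4812 0.5526 0.01  ] [-0.622 -0.001  0.897]
```

Emit:
{"method": "carry_out", "body": {"increments": [[[0,0,0,0,-1,0,-1],[-0.25,0,0.45,0,0,0,-1],[-0.25,0,0.45,0,0,0,-1],[0,0,0,0,0,0,-1]]]}}

```text
t: 24.72
eef_pos: [0.4832, 0.5531, 0.0096]
tcp_rot: [0.899, 0.348, 0.249, -0.095]
force: [-0.0, -0.9, -2.0]
gripper_width: 0.0503
gripper_force: 63.7
```

Run:
```python
from h import *
s=ctrl.state(); p=np.array(s["eef_pos"]); tr(43.2,30,[[p[0],p[1],.0105]])
```

```text
t 24.73 pos [0.4832 0.5531 0.0096] q [-1.009  0.608  0.059  1.932  0.847  0.116 -2.622] w 0.0503
[[ 0.634  0.673  0.381]
 [ 0.578 -0.74   0.343]
 [ 0.513  0.003 -0.859]]
tilt 30.848701661730576 rv/5deg [ 0.12 -0.17 -0.15]
to [0.4832 0.5531 0.0105] [ 0.011  0.    -0.019]
```

Emit:
{"method": "carry_out", "body": {"increments": [[[0,0,0,0,0,0,0.4],[0,0,0,0,0,0,0.7],[0,0,0,0,0,0,1],[0,0,0,0,0,0,1],[0,0,-0.5,0,0,0,1],[0,0,-1,0,0,0,1],[0,0,-1,0,-1,0,1],[0,0,-1,0,-1,0,1],[0,0,0,0,-1,0,1],[0,0,0,0,-1,0,1],[0,0,0,0,-1,0,1],[0,0,0,0,-1,0,1]]]}}

```text
t: 26.22
eef_pos: [0.4323, 0.5077, 0.1298]
tcp_rot: [0.933, 0.361, 0.008, -0.002]
force: [-0.1, -0.2, 0.5]
gripper_width: 0.0855
gripper_force: 0.0
```

Run:
```python
from h import *
s,T=rep(); c=snap("wrist","wrist6")
cv2.imwrite("pics/v4.png",c["frame"][:,:,::-1])
```

```text
t 26.23 pos [0.4323 0.5077 0.1298] q [-0.537  0.563 -0.525  1.626  0.325  1.024 -1.995] w 0.0855
[[ 0.74   0.673  0.013]
 [ 0.673 -0.74   0.009]
 [ 0.016  0.002 -1.   ]]
```

View pics/v4.png

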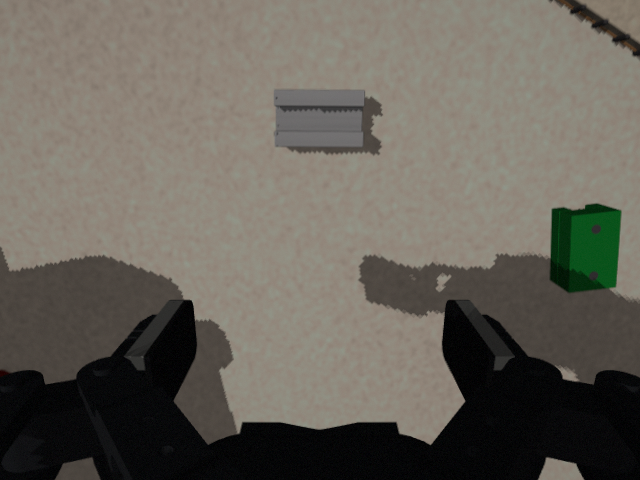

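The jaw now lies channel up at about (320,118), parallel to the tool's y. Next comes the vertical grasp by its end faces.

Run:
```python
from h import *
c=load("wrist6"); P=[onz(c,*p,.024) for p in [(275,90),(364.5,90),(275,147),(364.5,147)]]
m=sum(P)/4; print(m,[np.degrees(np.arctan2(*(P[i+1]-P[i])[1::-1])) for i in (0,2)],np.linalg.norm(P[1]-P[0]),np.linalg.norm(P[2]-P[0]))
tr(np.degrees(np.arctan2(.673,.74)),0,[m[:2].tolist()+[z] for z in (.13,.05,.010)])
```

```text
[0.48339862 0.55413499 0.024     ] [np.float64(-47.67105695418429), np.float64(-47.68596888475093)] 0.05069175017471321 0.031829290930396915
t 26.27 pos [0.4342 0.509  0.1297] q [-0.537  0.566 -0.524  1.621  0.326  1.025 -1.994] w 0.0857
[[ 0.741  0.672  0.013]
 [ 0.672 -0.741  0.01 ]
 [ 0.017  0.001 -1.   ]]
tilt 0.9497476088629642 rv/5deg [ 0.02 -0.19 -0.02]
to [0.4834 0.5541 0.13  ] [ 1.669 -0.01   0.021]
to [0.4834 0.5541 0.05  ] [ 1.636 -0.013  2.02 ]
to [0.4834 0.5541 0.01  ] [ 1.619 -0.014  3.02 ]
```

Emit:
{"method": "carry_out", "body": {"increments": [[[0.83,0,0,0,-0.19,0,1],[0.83,0,0.25,0,0,0,1],[0,0,0.9,0,0,0,1],[0,0,0.9,0,0,0,1],[0,0,0,0,0,0,1]]]}}

```text
t: 26.9
eef_pos: [0.4791, 0.5491, 0.0434]
tcp_rot: [0.933, 0.361, -0.002, 0.003]
force: [-1.1, -0.3, -0.8]
gripper_width: 0.0856
gripper_force: 0.0
```

Run:
```python
from h import *
tr(42.3,0,[[.4834,.5541,.010]])
```

```text
t 26.9 pos [0.4791 0.5491 0.0434] q [-0.594  0.774 -0.469  1.473  0.389  0.996 -1.995] w 0.0856
[[ 0.739  0.673 -0.002]
 [ 0.673 -0.739 -0.008]
 [-0.007  0.004 -1.   ]]
tilt -0.39348583733967796 rv/5deg [0.05 0.08 0.  ]
to [0.4834 0.5541 0.01  ] [ 0.169 -0.023  0.835]
```

Emit:
{"method": "carry_out", "body": {"increments": [[[0.17,-0.02,0.42,0.05,0.08,0,1],[0,0,0.41,0,0,0,1],[0,0,0,0,0,0,-1],[0,0,0,0,0,0,-1],[0,0,0,0,0,0,-1],[0,0,0,0,0,0,-1],[0,0,0,0,0,0,-1],[0,0,0,0,0,0,-1]]]}}

```text
t: 27.9
eef_pos: [0.4866, 0.5589, 0.0162]
tcp_rot: [0.933, 0.361, 0.005, -0.003]
force: [0.2, 0.9, 4.9]
gripper_width: 0.0478
gripper_force: 61.9
```

Run:
```python
from h import *
tr(42.3,0,[[.4834,.5541,.010],[.541,-.165,.15],[.54,-.10,.22],[.4834,.5541,.15]])
```

```text
t 27.9 pos [0.4866 0.5589 0.0162] q [-0.603  0.816 -0.457  1.46   0.407  0.948 -2.003] w 0.0478
[[ 0.74   0.673  0.007]
 [ 0.673 -0.74   0.009]
 [ 0.011 -0.002 -1.   ]]
tilt 0.6357964178943674 rv/5deg [-0.03 -0.13 -0.  ]
to [0.4834 0.5541 0.01  ] [-0.142  0.034  0.152]
to [ 0.541 -0.165  0.15 ] [-11.133  14.294  -3.504]
to [ 0.54 -0.1   0.22] [-10.039  13.07   -5.239]
to [0.4834 0.5541 0.15  ] [-0.103  0.026 -3.347]
```

Contact is near the very tips (47.8 mm opening, 6 mm high). I open, go lower and regrip.

Emit:
{"method": "carry_out", "body": {"increments": [[[0,0,0,0,0,0,1],[0,0,0,0,0,0,1],[0,0,0,0,0,0,1],[-0.14,0.03,0.15,0,-0.13,0,1],[0,0,0,0,0,0,1]]]}}

```text
t: 28.52
eef_pos: [0.482, 0.552, 0.0076]
tcp_rot: [0.933, 0.361, -0.003, 0.0]
force: [0.8, -0.2, -0.9]
gripper_width: 0.0853
gripper_force: 0.0
```

Run:
```python
from h import *
tr(42.3,0,[[.4834,.5541,.010]]); print(ctrl.state()["force"]); snap("wrist","wrist7")
c=load("wrist7"); cv2.imwrite("pics/v5.png",np.hstack([c["frame"][:,:,::-1]]))
```

```text
t 28.52 pos [0.482  0.552  0.0076] q [-0.601  0.823 -0.456  1.47   0.406  0.948 -2.002] w 0.0853
[[ 0.74   0.673 -0.005]
 [ 0.673 -0.74  -0.003]
 [-0.005 -0.001 -1.   ]]
tilt -0.31434849385269764 rv/5deg [-0.01  0.06 -0.  ]
to [0.4834 0.5541 0.01  ] [ 0.06  -0.016 -0.061]
[ 0.76841741 -0.22218154 -0.92753472]
```

View pics/v5.png

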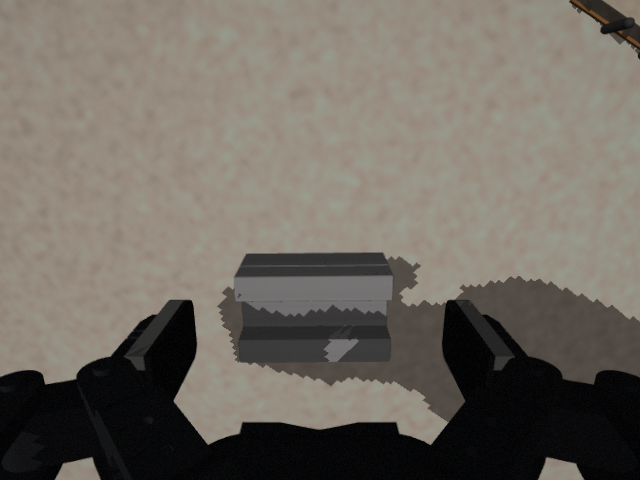

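The jaw lies between the pads, centre at about (314,315), channel up. I close.

Emit:
{"method": "carry_out", "body": {"increments": [[[0,0,0,0,0,0,-1],[0,0,0,0,0,0,-1],[0,0,0,0,0,0,-1],[0,0,0,0,0,0,-1],[0,0,0,0,0,0,-1],[0,0,0,0,0,0,-1]]]}}

```text
t: 29.32
eef_pos: [0.483, 0.554, 0.0097]
tcp_rot: [0.933, 0.361, -0.001, -0.001]
force: [0.2, 0.8, 4.3]
gripper_width: 0.0496
gripper_force: 62.8
```

Emit:
{"method": "carry_out", "body": {"increments": [[[0,0,-0.6,0,0,0,-1],[0,0,-1,0,0,0,-1],[-0.4,0.45,-1,0,0,0,-1],[-0.86,0.93,-1,0,0,0,-1],[-0.86,0.93,-1,0,0,0,-1],[-0.86,0.93,-0.2,0,0,0,-1],[-0.86,0.93,0,0,0,0,-1],[-0.86,0.93,0,0,0,0,-1],[-0.86,0.93,0,0,0,0,-1],[-0.86,0.93,0,0,0,0,-1],[-0.86,0.93,0,0,0,0,-1],[-0.86,0.93,0,0,0,0,-1]]]}}

```text
t: 30.82
eef_pos: [0.4787, 0.0747, 0.1989]
tcp_rot: [0.933, 0.361, -0.002, -0.0]
force: [0.4, -0.9, -3.1]
gripper_width: 0.0498
gripper_force: 62.8
```

Emit:
{"method": "carry_out", "body": {"increments": [[[-0.86,0.93,0,0,0,0,-1],[-0.86,0.93,0,0,0,0,-1],[-0.86,0.93,0,0,0,0,-1],[-0.86,0.93,0,0,0,0,-1],[-0.86,0.93,0,0,0,0,-1],[-0.86,0.93,0,0,0,0,-1],[0,0,0,0,0,0,-1]]]}}

```text
t: 31.7
eef_pos: [0.4751, -0.2333, 0.1989]
tcp_rot: [0.934, 0.356, -0.003, 0.0]
force: [0.3, 0.4, -2.7]
gripper_width: 0.0498
gripper_force: 62.8
```

Run:
```python
from h import *
tr(83,0,[[.541,-.165,.2]]); snap("wrist","wrist8"); snap("side","side8"); snap("scene","scene8")
print(ctrl.state()["gripper_width"],ctrl.state()["force"])
```

```text
t 31.7 pos [ 0.4751 -0.2333  0.1989] q [ 0.54   0.201 -0.182  1.91   0.047  1.038 -0.505] w 0.0498
[[ 0.746  0.666 -0.005]
 [ 0.666 -0.746 -0.003]
 [-0.005 -0.001 -1.   ]]
tilt -0.2983475591611036 rv/5deg [-0.03  0.05 -8.25]
to [ 0.541 -0.165  0.2  ] [ 2.366 -0.178 -0.039]
0.04982089956780773 [ 0.45881125 -0.10954044 -2.32589598]
```

View pics/wrist8.png

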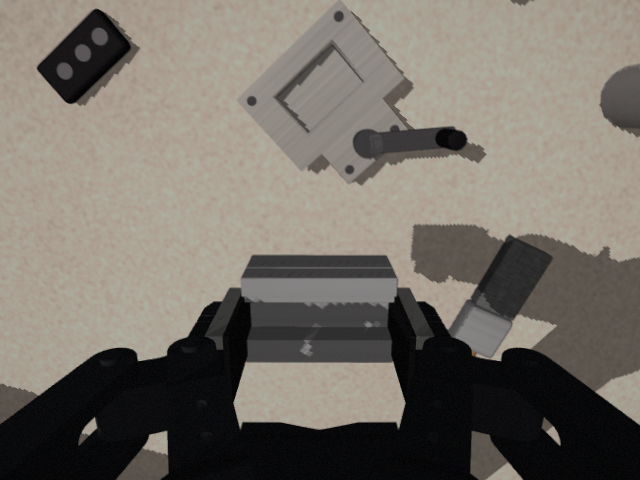

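This wrist view shows:
- **Jaw:** held channel up.
- **Carriage:** plate corners at about (237,100), (302,168), (411,82) and (342,0), pocket centre near (320,87).
- **Clamp:** post near (367,143), knob near (452,139).

The camera is nearly straight above the plate, so its outline is the top edge at z = 24 mm. I fit lines to it.

Run:
```python
from h import *
c=load("wrist8"); f=c["frame"]; hsv=cv2.cvtColor(f,cv2.COLOR_RGB2HSV)
for p in [(290,60),(320,80),(285,130),(200,60),(420,100),(395,100),(230,150)]: print(p,f[p[1],p[0]],hsv[p[1],p[0]])
Cx=np.array([.541,-.167])
V=np.array(c["view"]); o=-V[:3,:3].T@V[:3,3]; print("cam",o)
# rectified plane z=.024, coords carriage approx angle -7
def rect(ang,ctr,hx=.065,hy=.085,res=.0005):
    xs=np.arange(-hx,hx,res); ys=np.arange(-hy,hy,res); A=np.radians(ang)
    X,Y=np.meshgrid(xs,ys); W=np.stack([ctr[0]+X*np.cos(A)-Y*np.sin(A),ctr[1]+X*np.sin(A)+Y*np.cos(A),np.full_like(X,.024)],-1).reshape(-1,3)
    fl=240/np.tan(np.radians(c["fov_y"])/2); q=W@V[:3,:3].T+V[:3,3]; s=q[:,:2]/q[:,2:]; s*=1+c["k1"]*(s**2).sum(1,keepdims=True)
    m=(s*fl+[c["cx"],c["cy"]]).astype(np.float32).reshape(X.shape+(2,))
    return cv2.remap(f,m[...,0],m[...,1],cv2.INTER_LINEAR),xs,ys
im,xs,ys=rect(-7,Cx); g=cv2.cvtColor(im,cv2.COLOR_RGB2GRAY).astype(float); sat=cv2.cvtColor(im,cv2.COLOR_RGB2HSV)[...,1]
cv2.imwrite("pics/rect.png",im[:,:,::-1])
# outer edges by saturation; profiles in strips
def prof(a,lo,hi,axis):  # mean gray over strip
    if axis==0: r=a[:,(xs>lo)&(xs<hi)].mean(1); return r
    return a[(ys>lo)&(ys<hi)].mean(0)
np.set_printoptions(linewidth=200)
for lo in (-.025,-.005,.015):
    print("y-dir strip x",lo); r=prof(g,lo,lo+.01,0); sa=prof(sat,lo,lo+.01,0); d=np.diff(r); i=np.where((abs(d)>4))[0]; print([(round(ys[k]*1000,1),round(d[k])) for k in i])
for lo in (-.012,0,.008):
    print("x-dir strip y",lo); r=prof(g,lo,lo+.006,1); d=np.diff(r); i=np.where((abs(d)>4))[0]; print([(round(xs[k]*1000,1),round(d[k])) for k in i])
```

```text
(290, 60) [141 135 129] [ 15  22 141]
(320, 80) [144 137 132] [ 13  21 144]
(285, 130) [145 139 133] [ 15  21 145]
(200, 60) [172 162 148] [ 18  36 172]
(420, 100) [173 169 155] [ 23  27 173]
(395, 100) [94 86 79] [14 41 94]
(230, 150) [171 158 144] [ 16  40 171]
cam [ 0.52778816 -0.18578254  0.34104192]
y-dir strip x -0.025
[(np.float64(-83.0), -5), (np.float64(-82.5), -11), (np.float64(-82.0), -16), (np.float64(-81.5), -17), (np.float64(-81.0), -11), (np.float64(-80.5), -4), (np.float64(-75.5), 5), (np.float64(-75.0), 13), (np.float64(-74.5), 13), (np.float64(-74.0), 9), (np.float64(-71.0), -4), (np.float64(-70.5), -8), (np.float64(-70.0), -11), (np.float64(-69.5), -11), (np.float64(-69.0), -9), (np.float64(-68.5), -5), (np.float64(-65.0), 5), (np.float64(-64.5), 9), (np.float64(-64.0), 11), (np.float64(-63.5), 11), (np.float64(-63.0), 8), (np.float64(2.5), -8), (np.float64(3.0), -14), (np.float64(3.5), -17), (np.float64(4.0), -15), (np.float64(4.5), -7), (np.float64(7.0), -6), (np.float64(7.5), -5), (np.float64(8.5), 11), (np.float64(9.0), 15), (np.float64(9.5), 17), (np.float64(1
[... 3704 characters left out ...]
, (np.float64(27.5), 14), (np.float64(28.0), 16), (np.float64(28.5), 5), (np.float64(48.5), -13), (np.float64(49.0), -23), (np.float64(49.5), -7), (np.float64(50.0), 21), (np.float64(50.5), 30), (np.float64(51.0), 14), (np.float64(51.5), 4)]
x-dir strip y 0.008
[(np.float64(-51.5), -6), (np.float64(-51.0), -10), (np.float64(-50.5), -6), (np.float64(-30.0), -7), (np.float64(-29.5), -6), (np.float64(25.5), 5), (np.float64(26.0), 4), (np.float64(27.5), 11), (np.float64(28.0), 8), (np.float64(48.5), -16), (np.float64(49.0), -23), (np.float64(50.0), 19), (np.float64(50.5), 21), (np.float64(51.0), 27), (np.float64(51.5), 5), (np.float64(63.0), -4), (np.float64(63.5), -10), (np.float64(64.0), -11)]
```

```bash
cat > m.py <<'E'
from h import *
def measure(c,ctr,ang,z=.024):
    f=cv2.cvtColor(c["frame"],cv2.COLOR_RGB2GRAY); V=np.array(c["view"]); A=np.radians(ang); res=.00025
    xs=np.arange(-.06,.06,res); X,Y=np.meshgrid(xs,xs)
    W=np.stack([ctr[0]+X*np.cos(A)-Y*np.sin(A),ctr[1]+X*np.sin(A)+Y*np.cos(A),np.full_like(X,z)],-1).reshape(-1,3)
    fl=240/np.tan(np.radians(c["fov_y"])/2); q=W@V[:3,:3].T+V[:3,3]; s=q[:,:2]/q[:,2:]; s=s*(1+c["k1"]*(s**2).sum(1,keepdims=True))
    m=(s*fl+[c["cx"],c["cy"]]).astype(np.float32).reshape(X.shape+(2,))
    g=cv2.GaussianBlur(cv2.remap(f,m[...,0],m[...,1],1).astype(np.float32),(0,0),2)
    def edge(axis,near,strips,sign,w=.003,hw=.003):
        out=[]
        for t in strips:
            sel=abs(xs-t)<hw; p=g[:,sel].mean(1) if axis=="y" else g[sel].mean(0)
            d=np.maximum(np.gradient(p)*sign,0); k=abs(xs-near)<w; out.append((d[k]**2*xs[k]).sum()/(d[k]**2).sum()*1000)
        print(axis,near*1000,sign,np.round(out,2),"slope deg",np.degrees(np.polyfit(np.array(strips)*1000,out,1)[0]).round(2))
    edge("y",.035,[-.035,-.02,-.005,.01,.03],1)
    edge("x",-.05,[-.03,-.015,0,.015,.03],-1)
    edge("x",.05,[-.03,-.015,0,.015,.03],-1)
    edge("y",.0178,[-.02,-.01,0,.01,.02],1)
    edge("y",-.0172,[-.02,-.01,0,.01,.02],1)
    edge("y",-.0172,[-.02,-.01,0,.01,.02],-1)
    edge("x",-.0278,[-.012,-.006,0,.006],-1)
    edge("x",.0278,[-.012,-.006,0,.006,.012],1)
E
python3 - <<'E'
from m import *
measure(load("wrist8"),[.5391,-.1751],-6.1)
E
```

```text
y 35.0 1 [35.15 35.03 35.26 34.98 34.93] slope deg -0.18
x -50.0 -1 [-49.69 -49.6  -49.59 -49.63 -49.55] slope deg 0.1
x 50.0 -1 [50.02 49.98 50.08 50.1  52.29] slope deg 1.78
y 17.8 1 [18.45 18.51 18.58 18.64 18.54] slope deg 0.18
y -17.2 1 [-16.26 -16.42 -16.34 -16.11 -16.18] slope deg 0.27
y -17.2 -1 [-18.84 -18.66 -18.42 -18.62 -18.56] slope deg 0.34
x -27.799999999999997 -1 [-27.23 -27.36 -27.55 -27.73] slope deg -1.61
x 27.799999999999997 1 [27.8  27.97 28.21 28.58 28.74] slope deg 2.38
```

Emit:
{"method": "carry_out", "body": {"increments": [[[0,0,0,0,0,-1,-1],[0,0,0,0,0,-1,-1],[0,0,0,0,0,-1,-1],[0,0,0,0,0,-1,-1],[0,0,0,0,0,-1,-1],[0,0,0,0,0,-1,-1],[0,0,0,0,0,-1,-1],[0,0,0,0,0,-1,-1],[-0.07,0.72,0.5,0,0,-0.4,-1],[-0.07,0.72,0.5,0,0,0,-1],[0,0,0,0,0,0,-1]]]}}

```text
t: 33.22
eef_pos: [0.5346, -0.2363, 0.1567]
tcp_rot: [0.74, 0.673, -0.001, -0.003]
force: [-0.5, 1.3, -1.8]
gripper_width: 0.0497
gripper_force: 63.0
```

Run:
```python
from m import *
c=snap("wrist","wrist9"); tr(83.9,0,[[.5393,-.1750,.07]])
measure(c,[.5393,-.1750],-6.1)
```

```text
t 33.27 pos [ 0.5339 -0.2369  0.1575] q [ 0.567  0.355 -0.263  1.811  0.108  0.995  0.165] w 0.0499
[[ 0.095  0.995 -0.006]
 [ 0.995 -0.095  0.002]
 [ 0.001 -0.006 -1.   ]]
tilt 0.07831655098977146 rv/5deg [-0.07 -0.02  0.13]
to [ 0.5393 -0.175   0.07  ] [1.549e+00 1.000e-03 2.190e+00]
y 35.0 1 [34.5  34.33 34.41 34.25 34.2 ] slope deg -0.24
x -50.0 -1 [-49.91 -49.92 -49.92 -49.91 -49.89] slope deg 0.02
x 50.0 -1 [49.79 49.81 49.95 49.92 47.71] slope deg -1.54
y 17.8 1 [17.93 17.98 18.08 18.08 18.06] slope deg 0.22
y -17.2 1 [-16.6  -16.58 -16.56 -16.7  -16.68] slope deg -0.16
y -17.2 -1 [-18.41 -18.37 -18.29 -18.4  -18.4 ] slope deg -0.01
x -27.799999999999997 -1 [-27.38 -27.49 -27.63 -27.84] slope deg -1.44
x 27.799999999999997 1 [27.64 27.78 28.16 28.54 28.66] slope deg 2.67
```

Emit:
{"method": "carry_out", "body": {"increments": [[[0.77,0,0,-0.07,0,0.13,-1],[0.77,0,0,0,0,0,-1],[0,0,1,0,0,0,-1],[0,0,1,0,0,0,-1],[0,0,0.3,0,0,0,-1],[0,0,0,0,0,0,-1],[0,0,0,0,0,0,-1]]]}}

```text
t: 34.15
eef_pos: [0.5421, -0.179, 0.0685]
tcp_rot: [0.745, 0.667, 0.002, 0.003]
force: [0.2, -0.3, -1.1]
gripper_width: 0.05
gripper_force: 63.0
```

Run:
```python
from h import *
tr(83.9,0,[[.5393,-.1756,.044],[.5393,-.1756,.024]]); print(ctrl.state()["force"])
```

```text
t 34.15 pos [ 0.5421 -0.179   0.0685] q [ 0.472  0.448 -0.269  1.903  0.161  0.804  0.006] w 0.05
[[ 0.111  0.994  0.006]
 [ 0.994 -0.111 -0.002]
 [-0.001  0.006 -1.   ]]
tilt -0.0831949391404816 rv/5deg [ 0.07  0.02 -0.05]
to [ 0.5393 -0.1756  0.044 ] [ 0.078 -0.084  0.613]
to [ 0.5393 -0.1756  0.024 ] [ 0.078 -0.087  1.113]
[ 0.23320396 -0.28809268 -1.10905189]
```

Emit:
{"method": "carry_out", "body": {"increments": [[[0.08,-0.08,0.3,0.07,0.02,-0.05,-1],[0,0,0.3,0,0,0,-1],[0,0,0,0,0,0,-1],[0,0,0,0,0,0,-1],[0,0,0,0,0,0,-1]]]}}

```text
t: 34.78
eef_pos: [0.5381, -0.1753, 0.0427]
tcp_rot: [0.744, 0.668, -0.001, -0.001]
force: [-0.8, -0.1, -2.1]
gripper_width: 0.05
gripper_force: 63.1
```

Run:
```python
from h import *
tr(83.9,0,[[.5393,-.1756,.036],[.5393,-.1756,.024]]); print(ctrl.state()["force"])
```

```text
t 34.77 pos [ 0.5381 -0.1753  0.0427] q [ 0.462  0.485 -0.263  1.917  0.175  0.764 -0.005] w 0.05
[[ 0.107  0.994 -0.002]
 [ 0.994 -0.107  0.001]
 [ 0.001 -0.003 -1.   ]]
tilt 0.048190350015713306 rv/5deg [-0.03 -0.01 -0.  ]
to [ 0.5393 -0.1756  0.036 ] [-0.006  0.032  0.169]
to [ 0.5393 -0.1756  0.024 ] [-0.006  0.032  0.469]
[-0.81458378 -0.05792959 -2.06735971]
```

Emit:
{"method": "carry_out", "body": {"increments": [[[0,0.03,0.1,-0.03,0,0,-1],[0,0,0.1,0,0,0,-1],[0,0,0.08,0,0,0,-1],[0,0,0,0,0,0,-1]]]}}

```text
t: 35.28
eef_pos: [0.539, -0.1755, 0.0331]
tcp_rot: [0.744, 0.668, -0.0, -0.001]
force: [-3.5, 0.9, 10.0]
gripper_width: 0.0504
gripper_force: 64.5
```

Run:
```python
from h import *
tr(83.9,0,[[.5393,-.1756,.024]]); s=ctrl.state(); print(s["force"],s["wrist_torque"])
```

```text
t 35.27 pos [ 0.539  -0.1755  0.0331] q [ 0.458  0.501 -0.259  1.918  0.182  0.747 -0.011] w 0.0504
[[ 0.107  0.994 -0.002]
 [ 0.994 -0.107  0.   ]
 [ 0.    -0.002 -1.   ]]
tilt 0.014298916678955045 rv/5deg [-0.02 -0.   -0.  ]
to [ 0.5393 -0.1756  0.024 ] [-0.001  0.009  0.228]
[-3.48904068  0.86689088 10.03193002] [0.3110875  0.92164297 0.07435961]
```

Emit:
{"method": "carry_out", "body": {"increments": [[[0,-0.03,0,0,0,0,-1],[0,0,0,0,0,0,-1],[0,0,0.04,0,0,0,-1],[0,0,0,0,0,0,-1]]]}}

```text
t: 35.78
eef_pos: [0.5389, -0.1756, 0.0329]
tcp_rot: [0.744, 0.668, 0.0, 0.0]
force: [-5.0, 0.7, 15.8]
gripper_width: 0.0502
gripper_force: 65.1
```

Run:
```python
from h import *
tr(83.9,0,[[.5393,-.1756,.024]]); s=ctrl.state(); print(s["force"],s["wrist_torque"])
```

```text
t 35.77 pos [ 0.5389 -0.1756  0.0329] q [ 0.459  0.5   -0.259  1.92   0.182  0.743 -0.011] w 0.0502
[[ 0.107  0.994  0.   ]
 [ 0.994 -0.107 -0.   ]
 [-0.     0.    -1.   ]]
tilt -0.013697667414835125 rv/5deg [ 0.01  0.   -0.  ]
to [ 0.5393 -0.1756  0.024 ] [0.002 0.009 0.223]
[-5.018103    0.66910586 15.76146737] [0.40670935 1.2428941  0.00963073]
```

Emit:
{"method": "carry_out", "body": {"increments": [[[0,0,-0.07,0,0,0,-1],[-0.025,0.035,0,0,0,0,-1],[0,0,0,0,0,0,-1],[0,0,0.06,0,0,0,-1],[0,0,0.04,0,0,0,-1],[0,0,0,0,0,0,-1]]]}}

```text
t: 36.52
eef_pos: [0.5388, -0.1761, 0.0325]
tcp_rot: [0.744, 0.668, -0.001, -0.001]
force: [-10.3, 2.0, 27.2]
gripper_width: 0.0501
gripper_force: 66.4
```

```bash
cat > q.py <<'E'
from h import *
tr(83.9,0,[[.5393,-.1756,.024]]); s=ctrl.state(); F=np.array(s["force"]); t=np.array(s["wrist_torque"]); print(F,t,"contact r (L=.17)", ((-t[1]-.17*F[0])/F[2]*1e3).round(1), ((t[0]-.17*F[1])/F[2]*1e3).round(1))
E
python3 q.py
```

```text
t 36.52 pos [ 0.5388 -0.1761  0.0325] q [ 0.459  0.503 -0.258  1.917  0.182  0.748 -0.01 ] w 0.0501
[[ 0.106  0.994 -0.003]
 [ 0.994 -0.106  0.001]
 [ 0.    -0.004 -1.   ]]
tilt 0.017952477212486932 rv/5deg [-0.04 -0.   -0.  ]
to [ 0.5393 -0.1756  0.024 ] [0.012 0.011 0.211]
[-10.25837842   1.99907399  27.23865521] [1.12575591 2.30072394 0.16462232] contact r (L=.17) -20.4 28.9
```

Run:
```python
from h import *
for n in ("wrist8","wrist9"):
    c=load(n); V=np.array(c["view"]); o=-V[:3,:3].T@V[:3,3]
    # tool pose from camera mount (cam in tool = .0694,.001,-.1423; axes per first calibration)
    g=cv2.cvtColor(c["frame"],cv2.COLOR_RGB2GRAY).astype(int)
    r=g[282:296].mean(0); d=np.diff(r); k=[i for i in range(180,460) if abs(d[i])>12]; print(n,[(i,int(d[i])) for i in k])
    eef,(x,y)=((.4751,-.2333,.1989),((.746,.666,-.005),(.666,-.746,-.001))) if n=="wrist8" else ((.5339,-.2369,.1575),((.095,.995,.001),(.995,-.095,-.006)))
    eef,x,y=map(np.array,(eef,x,y)); 
    for s in (-.026,0,.026): print(s,proj(c,eef+.0115*x+s*y+[0,0,.014]).round(1))
```

```text
wrist8 [(225, -15), (226, -15), (228, -12), (240, 12), (241, 18), (395, -24), (396, -29), (397, 12), (410, 15), (411, 15), (412, 14)]
-0.026 [242.5 296.7]
0 [320.5 296.9]
0.026 [398.4 296.8]
wrist9 [(225, -12), (241, 18), (395, -19), (396, -40), (398, 12), (412, 12)]
-0.026 [238.2 300. ]
0 [316.4 300.2]
0.026 [394.6 300.3]
```

Run:
```python
from h import *
A=np.array([[.001,-.962,-.273],[1,.001,0],[.001,-.273,.962]])
for n in ("wrist0","wrist6","wrist8","wrist9"):
    c=load(n); Wi=np.linalg.inv(c["view"]); T=Wi[:3,:3]@A.T; e=Wi[:3,3]-T@[.0694,.001,-.1423]
    print(n,"tcp from view",e.round(4),"y",T[:,1].round(3))
    if n in("wrist8","wrist9"):
        J=onz(c,319,289,e[2]+.014); P=np.array([.5393,-.1753]); y=T[:,1]; x=T[:,0]
        print(" jaw rel tcp along y mm",((J-e)@y*1000).round(2)," target tcp",(e[:2]+P-J[:2]+x[:2]*((J-e)@x)).round(4))
c=capture("wrist"); Wi=np.linalg.inv(c["view"]); T=Wi[:3,:3]@A.T; e=Wi[:3,3]-T@[.0694,.001,-.1423]; print("now tcp from view",e, ctrl.state()["eef_pos"],ctrl.state()["force"])
g=cv2.cvtColor(c["frame"],cv2.COLOR_RGB2GRAY).astype(int); d=np.diff(g[282:296].mean(0)); print([(i,int(d[i])) for i in range(180,460) if abs(d[i])>12])
```

```text
wrist0 tcp from view [0.2352 0.6052 0.2301] y [ 0.362  0.932 -0.003]
wrist6 tcp from view [0.4318 0.5093 0.13  ] y [ 0.673 -0.74   0.002]
wrist8 tcp from view [ 0.4746 -0.2318  0.1992] y [ 0.666 -0.746 -0.001]
 jaw rel tcp along y mm 0.93  target tcp [ 0.5386 -0.1747]
wrist9 tcp from view [ 0.5339 -0.2353  0.1569] y [ 0.995 -0.095 -0.006]
 jaw rel tcp along y mm 0.93  target tcp [ 0.5383 -0.1752]
now tcp from view [ 0.53813599 -0.17504062  0.03264367] [ 0.53884965 -0.17599947  0.03246098] [-10.48676614   2.16264926  26.98608179]
[(192, -20), (240, 21), (395, -16), (396, -41), (397, -13), (398, 13), (400, 16), (411, 13), (448, 17)]
```

Run:
```python
from h import *
A=np.array([[.001,-.962,-.273],[1,.001,0],[.001,-.273,.962]])
for n in ("wrist8","wrist9"):
    c=load(n); Wi=np.linalg.inv(c["view"]); T=Wi[:3,:3]@A.T; e=Wi[:3,3]-T@[.0694,.001,-.1423]
    g=cv2.cvtColor(c["frame"],cv2.COLOR_RGB2GRAY).astype(int)
    for c0 in (255,380):
        d=np.diff(g[:,c0:c0+10].mean(1)); print(n,c0,[(i,int(d[i])) for i in range(240,380) if abs(d[i])>8])
    for r in (276,277,278,300,302,340,361,362): print(r,((onz(c,319,r,e[2]+.014)-e)@T[:,0]*1000).round(1),end="; ")
    print()
```

```text
wrist8 255 [(253, -28), (254, -52), (255, -28), (266, 19), (267, -8), (268, -14), (276, 13), (277, 34), (278, 18), (299, -8), (300, -15), (301, -24), (326, -10), (339, 14), (360, 9), (361, 45), (362, 45)]
wrist8 380 [(254, -34), (255, -33), (266, 29), (267, -10), (268, -22), (276, 8), (277, 42), (278, 18), (301, -15), (304, -9), (305, -11), (306, -9), (307, -10), (326, -12), (339, 17), (361, 32), (362, 57)]
276 18.4; 277 18.0; 278 17.7; 300 9.8; 302 9.1; 340 -5.3; 361 -13.6; 362 -14.0; 
wrist9 255 [(253, -21), (254, -41), (255, -21), (266, 14), (267, -9), (268, -12), (274, -11), (276, 24), (277, 24), (300, -14), (301, -11), (307, -15), (308, -8), (326, -13), (339, 13), (360, 14), (361, 53), (362, 22)]
wrist9 380 [(247, -14), (248, -15), (249, -13), (250, -13), (251, -13), (252, -12), (253, -8), (266, 13), (267, -8), (268, -11), (276, 13), (277, 26), (301, -38), (302, 9), (303, 17), (326, -22), (336, -22), (338, 18), (339, 47), (361, -41)]
276 18.3; 277 18.0; 278 17.6; 300 9.7; 302 9.0; 340 -5.2; 361 -13.5; 362 -13.9;
```

Emit:
{"method": "carry_out", "body": {"increments": [[[0,0,-0.09,0,0,0,-1],[0,-0.04,0,0,0,0,-1],[0,0,0,0,0,0,-1]]]}}

```text
t: 36.95
eef_pos: [0.539, -0.1759, 0.0331]
tcp_rot: [0.744, 0.668, 0.001, 0.0]
force: [-0.9, 0.7, 7.3]
gripper_width: 0.0501
gripper_force: 64.1
```

```bash
python3 q.py
```

```text
t 36.95 pos [ 0.539  -0.1759  0.0331] q [ 0.461  0.499 -0.259  1.921  0.181  0.742 -0.008] w 0.0501
[[ 0.106  0.994  0.002]
 [ 0.994 -0.106  0.001]
 [ 0.001  0.002 -1.   ]]
tilt 0.06766060398941662 rv/5deg [ 0.03 -0.01 -0.  ]
to [ 0.5393 -0.1756  0.024 ] [0.009 0.005 0.228]
[-0.86161672  0.74572292  7.27452934] [ 0.43888513  0.20585608 -0.00561862] contact r (L=.17) -8.2 42.9
```

Measured in the same camera, the jaw sits 2.0 mm along tool x and 0.9 mm along tool y from the TCP, so the TCP must go to about (0.5383, −0.1773). That matches the contact moments, so I lift, shift and retry.

Emit:
{"method": "carry_out", "body": {"increments": [[[0,0,-0.09,0,0,0,-1],[0,0,0,0,0,0,-1],[-0.035,-0.01,0,0,0,0,-1],[0,0,0,0,0,0,-1],[0,0,0,0,0,0,-1]]]}}

```text
t: 37.58
eef_pos: [0.5365, -0.1775, 0.0353]
tcp_rot: [0.744, 0.668, -0.0, -0.001]
force: [0.5, -0.5, -2.2]
gripper_width: 0.05
gripper_force: 63.1
```

```bash
cat >> q.py <<'E'
A=np.array([[.001,-.962,-.273],[1,.001,0],[.001,-.273,.962]]); c=capture("wrist"); Wi=np.linalg.inv(c["view"]); T=Wi[:3,:3]@A.T; e=Wi[:3,3]-T@[.0694,.001,-.1423]; print("tcp by view",e.round(4))
E
python3 q.py
```

```text
t 37.58 pos [ 0.5365 -0.1775  0.0353] q [ 0.465  0.495 -0.26   1.922  0.179  0.748 -0.004] w 0.05
[[ 0.107  0.994 -0.001]
 [ 0.994 -0.107  0.001]
 [ 0.001 -0.001 -1.   ]]
tilt 0.059003901268949624 rv/5deg [-0.01 -0.01 -0.  ]
to [ 0.5393 -0.1756  0.024 ] [0.053 0.064 0.284]
[ 0.47151269 -0.53752544 -2.18060246] [ 0.0005653  -0.02446866  0.02084624] contact r (L=.17) 25.5 -42.2
tcp by view [ 0.5359 -0.1765  0.0356]
```

Emit:
{"method": "carry_out", "body": {"increments": [[[-0.012,0.055,0,0,0,0,-1],[0,0,0,0,0,0,-1],[0,0,0.07,0,0,0,-1],[0,0,0.05,0,0,0,-1],[0,0,0,0,0,0,-1]]]}}

```text
t: 38.25
eef_pos: [0.5386, -0.178, 0.0305]
tcp_rot: [0.744, 0.668, -0.0, -0.001]
force: [0.4, 0.2, -1.7]
gripper_width: 0.0501
gripper_force: 63.1
```

```bash
python3 q.py
```

```text
t 38.25 pos [ 0.5386 -0.178   0.0305] q [ 0.462  0.506 -0.258  1.918  0.182  0.742 -0.006] w 0.0501
[[ 0.106  0.994 -0.001]
 [ 0.994 -0.106  0.001]
 [ 0.001 -0.001 -1.   ]]
tilt 0.06322947417107094 rv/5deg [-0.02 -0.01 -0.  ]
to [ 0.5393 -0.1756  0.024 ] [0.062 0.012 0.162]
[ 0.41088543  0.17322298 -1.6562127 ] [ 0.03220092 -0.03409426  0.0279503 ] contact r (L=.17) 21.6 -1.7
tcp by view [ 0.5379 -0.177   0.0307]
```

It is entering freely, at z = 30.5 mm with no contact force. I continue down.

Emit:
{"method": "carry_out", "body": {"increments": [[[0,0,0.05,0,0,0,-1],[0,0,0.05,0,0,0,-1],[0,0,0.04,0,0,0,-1],[0,0,0,0,0,0,-1]]]}}

```text
t: 38.8
eef_pos: [0.5388, -0.1781, 0.0251]
tcp_rot: [0.744, 0.668, 0.0, -0.001]
force: [-0.2, 0.8, -3.0]
gripper_width: 0.0498
gripper_force: 63.1
```

```bash
python3 q.py
```

```text
t 38.8 pos [ 0.5388 -0.1781  0.0251] q [ 0.46   0.514 -0.255  1.919  0.186  0.732 -0.009] w 0.0498
[[ 0.106  0.994 -0.001]
 [ 0.994 -0.106  0.001]
 [ 0.001 -0.001 -1.   ]]
tilt 0.05679987574219363 rv/5deg [-0.01 -0.01 -0.  ]
to [ 0.5393 -0.1756  0.024 ] [0.064 0.007 0.026]
[-0.20669769  0.82922563 -2.99889925] [-0.01401763  0.00531845  0.00911165] contact r (L=.17) -9.9 51.7
tcp by view [ 0.538  -0.1771  0.0252]
```

Emit:
{"method": "carry_out", "body": {"increments": [[[0,0,0.03,0,0,0,-1],[0,0,0,0,0,0,-1]]]}}

```text
t: 39.1
eef_pos: [0.5389, -0.1781, 0.024]
tcp_rot: [0.744, 0.668, 0.0, -0.001]
force: [0.3, -0.4, -2.2]
gripper_width: 0.0499
gripper_force: 63.1
```

Emit:
{"method": "carry_out", "body": {"increments": [[[0,0,0,0,0,0,0.35],[0,0,0,0,0,0,0.6],[0,0,0,0,0,0,0.8],[0,0,0,0,0,0,0.8],[0,0,-0.5,0,0,0,0.8],[0,0,-1,0,0,0,0.8],[0,0,-1,0,0,0,0.8],[-0.9,0,-0.9,0,0,0,0.8],[-0.9,0,0,0,0,0,0.8],[0,0,0,0,0,0,0.8]]]}}

```text
t: 40.35
eef_pos: [0.5307, -0.255, 0.1623]
tcp_rot: [0.746, 0.666, -0.0, 0.002]
force: [-0.4, -0.2, -0.1]
gripper_width: 0.0768
gripper_force: 0.0
```

Run:
```python
from m import *
c=snap("wrist","wrist10"); tr(83.9,0,[])
g=cv2.cvtColor(c["frame"],cv2.COLOR_RGB2GRAY).astype(int)
print(c["cx"],c["cy"]); B=np.array([.5393,-.1753,.038]); a=np.radians(-6.1); X=np.array([np.cos(a),np.sin(a),0]);Y=np.array([-np.sin(a),np.cos(a),0])
print("pred corners",[proj(c,B+sx*.026*X+sy*.016*Y).round(1).tolist() for sx,sy in((-1,1),(1,1),(-1,-1),(1,-1))])
# profile along jaw y and x at z=.038
for nm,U,O,rng in (("alongY@x=-18",Y,B-.018*X,.03),("alongY@x=+18",Y,B+.018*X,.03),("alongX@y=+11.5",X,B+.0115*Y,.035),("alongX@y=-11.5",X,B-.0115*Y,.035)):
    s=np.arange(-rng,rng,.0005); v=np.array([cv2.getRectSubPix(c["frame"][...,1].copy(),(3,3),tuple(map(float,proj(c,O+t*U)))).mean() for t in s]); d=np.diff(v)
    print(nm,[(round(s[i]*1000+.25,1),int(d[i])) for i in range(len(d)) if abs(d[i])>10])
```

```text
t 40.4 pos [ 0.531  -0.2519  0.1614] q [ 0.589  0.353 -0.259  1.804  0.106  0.997  0.178] w 0.0764
[[ 0.11   0.994  0.001]
 [ 0.994 -0.11  -0.   ]
 [-0.     0.001 -1.   ]]
tilt -0.004282886497974441 rv/5deg [ 0.01  0.   -0.05]
318.952469506073 232.94427744610778
pred corners [[274.2, 69.3], [361.2, 68.7], [275.9, 124.2], [360.2, 123.6]]
alongY@x=-18 [(np.float64(-21.7), -11), (np.float64(-21.2), -14), (np.float64(-20.7), -13), (np.float64(-15.7), 14), (np.float64(-15.2), 14), (np.float64(-14.7), 10), (np.float64(2.3), -13), (np.float64(2.8), -14), (np.float64(3.3), -10), (np.float64(7.3), 14), (np.float64(7.8), 18), (np.float64(8.3), 12), (np.float64(15.8), -10), (np.float64(17.8), 10)]
alongY@x=+18 [(np.float64(-21.7), -13), (np.float64(-21.2), -15), (np.float64(-20.7), -10), (np.float64(-15.7), 13), (np.float64(-15.2), 15), (np.float64(1.8), -14), (np.float64(2.3), -14), (np.float64(2.8), -10), (np.float64(7.3), 14), (np.float64(7.8), 17), (np.float64(8.3), 14), (np.float64(16.3), -10), (np.float64(17.8), 11)]
alongX@y=+11.5 [(np.float64(-27.7), -10), (np.float64(-27.2), -11), (np.float64(24.8), -14), (np.float64(25.3), -15), (np.float64(26.8), 15), (np.float64(27.3), 13), (np.float64(27.8), 10)]
alongX@y=-11.5 []
```

Jaw edges at the seated-height plane are level at both ends, and the release height (TCP 24.0 mm) puts its bottom within about 0.3 mm of the floor. Next is the knob's position.

Run:
```python
from h import *
c=load("wrist8"); g=cv2.cvtColor(c["frame"],cv2.COLOR_RGB2GRAY)
sub=(g[110:170,420:490]<32).astype(np.uint8); n,l,st,ce=cv2.connectedComponentsWithStats(sub); k=1+np.argmax(st[1:,4]); print(st[k],ce[k]+[420,110])
x0,y0,w,h=st[k][:4]; r=6.5e-3/(c["view"] is not None and (.341-.078))*240/np.tan(np.radians(c["fov_y"]/2)); print("r px",r)
u=420+x0+w-r*.95; v=110+y0+h/2
K=onz(c,u,v,.078); P=np.array([.5340,-.2250]); d=K[:2]-P; print("knob",K,"rad mm",np.linalg.norm(d)*1000,"heading",np.degrees(np.arctan2(d[1],d[0])),"clamp rad",np.radians(90-6.1)-np.arctan2(d[1],d[0]))
s=ctrl.state(); print(s["eef_pos"])
for n in ("scene8",):
    c=load(n); g=cv2.cvtColor(c["frame"],cv2.COLOR_RGB2GRAY); a=proj(c,[K[0],K[1],.063]).round().astype(int); print(a,g[a[1]-4:a[1]+5,a[0]-5:a[0]+6])
```

```text
[ 15  19  31  21 507] [450.34122288 138.82445759]
r px 10.368633267268548
knob [ 0.57170164 -0.25951938  0.078     ] rad mm 51.117522772838434 heading -42.47702650299828 clamp rad 2.2056952113574555
[ 0.53095438 -0.25192705  0.16141875]
[255 197] [[ 94  75  38  22  24  56 105 123 106  99  99]
 [ 94  78  40  19  17  38  74  98  94  91  91]
 [ 95  78  42  20  18  33  72  92  95  93  93]
 [ 94  78  47  22  20  38  72  94  97  95  93]
 [ 95  80  45  21  19  34  65  90  97  96  97]
 [ 95  81  50  27  19  29  62  86  95  95  95]
 [ 94  80  53  23  22  31  59  84  96  98  97]
 [100  83  49  22  24  28  54  74  89  91  91]
 [135 103  55  20  17  29  50  68  77  79  79]]
```

Emit:
{"method": "carry_out", "body": {"increments": [[[-0.09,1,0,0,0,0,-0.45],[0,0,0,0,0,1,-0.45],[0,0,0,0,0,1,-0.45],[0,0,0,0,0,1,-0.45],[0,0,0,0,0,1,-0.45],[0,0,0,0,0,1,-0.45],[0,0,0,0,0,1,-0.45],[0,0,0,0,0,1,-0.45],[0,0,0,0,0,1,-0.45],[0,0,0,0,0,1,-0.45],[0,0,0,0,0,1,-0.45],[0,0,0,0,0,1,-0.45]]]}}

```text
t: 41.9
eef_pos: [0.5711, -0.2549, 0.1599]
tcp_rot: [0.968, 0.25, -0.0, -0.002]
force: [0.5, 0.1, 0.3]
gripper_width: 0.0235
gripper_force: 0.0
```

Emit:
{"method": "carry_out", "body": {"increments": [[[0,0,0,0,0,1,-0.45],[0,0,0,0,0,1,-0.45],[0,0,0,0,0,1,-0.45],[0,0,0,0,0,1,-0.45],[0,0,0,0,0,1,-0.45],[0,0,0,0,0,1,-0.45],[0,0,0,0,0,1,-0.45],[0,0,0,0,0,1,-0.45],[0,0,0,0,0,1,-0.45],[0,0,0,0,0,1,-0.45],[0,0,0,0,0,1,-0.45],[0,0,0,0,0,1,-0.45]]]}}

```text
t: 43.4
eef_pos: [0.5711, -0.2549, 0.1598]
tcp_rot: [0.963, -0.268, -0.001, -0.001]
force: [0.1, -0.1, 0.6]
gripper_width: 0.0235
gripper_force: 0.0
```

Emit:
{"method": "carry_out", "body": {"increments": [[[0,0,0,0,0,1,-0.45],[0,0,0,0,0,1,-0.45],[0,0,0,0,0,0.2,-0.45],[0,0,0,0,0,0,-0.45]]]}}

```text
t: 43.9
eef_pos: [0.5709, -0.2563, 0.1599]
tcp_rot: [0.934, -0.358, -0.001, -0.001]
force: [-0.2, -0.9, -0.3]
gripper_width: 0.023
gripper_force: 0.0
```

Run:
```python
from h import *
tr(-42.5,0,[[.5715,-.2605,.1],[.5715,-.2605,.054]])
```

```text
t 43.9 pos [ 0.5709 -0.2563  0.1599] q [ 0.241  0.409  0.144  1.726 -0.069  1.013 -1.893] w 0.023
[[ 0.744 -0.669 -0.001]
 [-0.669 -0.744  0.002]
 [-0.002 -0.001 -1.   ]]
tilt -0.10633409716384846 rv/5deg [-0.01  0.02  0.11]
to [ 0.5715 -0.2605  0.1   ] [0.083 0.07  1.497]
to [ 0.5715 -0.2605  0.054 ] [0.085 0.071 2.647]
```

Emit:
{"method": "carry_out", "body": {"increments": [[[0.085,0.07,0.5,0,0,0.11,-0.45],[0,0,0.7,0,0,0,-0.45],[0,0,0.6,0,0,0,-0.45],[0,0,0,0,0,0,-0.45],[0,0,0,0,0,0,-0.45]]]}}

```text
t: 44.52
eef_pos: [0.5715, -0.2623, 0.0879]
tcp_rot: [0.931, -0.364, -0.0, -0.0]
force: [0.6, -0.1, 0.8]
gripper_width: 0.0236
gripper_force: 0.0
```

Run:
```python
from h import *
tr(-42.5,0,[[.5720,-.2605,.054]]); print(ctrl.state()["force"])
```

```text
t 44.52 pos [ 0.5715 -0.2623  0.0879] q [ 0.256  0.501  0.138  1.762 -0.086  0.885 -1.884] w 0.0236
[[ 0.735 -0.678 -0.   ]
 [-0.678 -0.735  0.001]
 [-0.001 -0.    -1.   ]]
tilt -0.050477033803105274 rv/5deg [-0.    0.01 -0.03]
to [ 0.572  -0.2605  0.054 ] [-0.02  -0.041  0.848]
[ 0.59805783 -0.1387882   0.80551579]
```

Emit:
{"method": "carry_out", "body": {"increments": [[[-0.02,-0.04,0.15,0,0,0,-0.45],[0,0,0.2,0,0,0,-0.45],[0,0,0.25,0,0,0,-0.45],[0,0,0.25,0,0,0,-0.45],[0,0,0,0,0,0,-0.45]]]}}

```text
t: 45.15
eef_pos: [0.5706, -0.2597, 0.0524]
tcp_rot: [0.932, -0.364, -0.002, -0.0]
force: [0.3, -0.0, -0.5]
gripper_width: 0.0235
gripper_force: 0.0
```

The fingers are around the knob with no contact. I swing 60° and check.

Emit:
{"method": "carry_out", "body": {"increments": [[[-0.005,-0.113,0,0,0,-1,-0.45],[-0.005,-0.113,0,0,0,-1,-0.45],[-0.005,-0.113,0,0,0,-1,-0.45],[-0.005,-0.113,0,0,0,-1,-0.45],[-0.005,-0.113,0,0,0,-1,-0.45],[-0.005,-0.113,0,0,0,-1,-0.45],[-0.005,-0.113,0,0,0,-1,-0.45],[-0.005,-0.113,0,0,0,-1,-0.45],[-0.005,-0.113,0,0,0,-1,-0.45],[-0.005,-0.113,0,0,0,-1,-0.45],[-0.005,-0.113,0,0,0,-1,-0.45],[-0.005,-0.113,0,0,0,-1,-0.45]]]}}

```text
t: 46.65
eef_pos: [0.583, -0.2104, 0.0541]
tcp_rot: [0.988, 0.152, -0.0, -0.0]
force: [0.1, -0.6, 0.0]
gripper_width: 0.0233
gripper_force: 0.3
```

```bash
cat > k.py <<'E'
from h import *
s,T=rep(); M=T.as_matrix(); P=np.array([.5343,-.2258]); d=np.array(s["eef_pos"])[:2]-P
print("rad",np.linalg.norm(d)*1000,"ang",np.degrees(np.arctan2(d[1],d[0])),"x head",np.degrees(np.arctan2(M[1,0],M[0,0])),"F",np.round(s["force"],1),s["gripper_force"])
for a in (83.9,):
    h=np.array([np.cos(np.radians(a)),np.sin(np.radians(a))])*.052+P; print("final tcp",h)
c=snap("scene","sc_k"); g=cv2.cvtColor(c["frame"],cv2.COLOR_RGB2GRAY)
import sys
for a in range(-45,95,10):
    h=np.array([np.cos(np.radians(a)),np.sin(np.radians(a))])*.052+[.5340,-.2250]; u,v=proj(c,[*h,.06]); print(a,round(float(g[int(v)-1:int(v)+2,int(u)-1:int(u)+2].mean())),end=" ")
E
python3 k.py
```

```text
t 46.65 pos [ 0.583  -0.2104  0.0541] q [ 0.37   0.535 -0.113  1.788  0.078  0.824 -1.047] w 0.0233
[[ 0.954  0.3   -0.001]
 [ 0.3   -0.954  0.   ]
 [-0.001 -0.    -1.   ]]
rad 51.07337550465154 ang 17.602655110447643 x head 17.469619594838367 F [ 0.1 -0.6  0. ] 0.3039335086941719
final tcp [ 0.53982573 -0.17409443]
-45 42 -35 47 -25 49 -15 50 -5 23 5 16 15 21 25 65 35 36 45 48 55 48 65 114 75 152 85 161
```

Emit:
{"method": "carry_out", "body": {"increments": [[[-0.005,-0.113,0,0,0,-1,-0.45],[-0.005,-0.113,0,0,0,-1,-0.45],[-0.005,-0.113,0,0,0,-1,-0.45],[-0.005,-0.113,0,0,0,-1,-0.45],[-0.005,-0.113,0,0,0,-1,-0.45],[-0.005,-0.113,0,0,0,-1,-0.45],[-0.005,-0.113,0,0,0,-1,-0.45],[-0.005,-0.113,0,0,0,-1,-0.45],[-0.005,-0.113,0,0,0,-1,-0.45],[-0.005,-0.113,0,0,0,-1,-0.45],[-0.005,-0.113,0,0,0,-1,-0.45],[-0.005,-0.113,0,0,0,-1,-0.45]]]}}

```text
t: 48.2
eef_pos: [0.5455, -0.1752, 0.0544]
tcp_rot: [0.78, 0.625, 0.0, 0.0]
force: [0.2, -0.3, -0.1]
gripper_width: 0.0234
gripper_force: 0.3
```

```bash
python3 k.py
```

```text
t 48.2 pos [ 0.5455 -0.1752  0.0544] q [ 0.534  0.487 -0.354  1.895  0.228  0.798 -0.163] w 0.0234
[[ 0.218  0.976  0.001]
 [ 0.976 -0.218  0.   ]
 [ 0.     0.001 -1.   ]]
rad 51.774629822541534 ang 77.5485055389004 x head 77.39890544576112 F [ 0.2 -0.3 -0.1] 0.3039651084691286
final tcp [ 0.53982573 -0.17409443]
-45 186 -35 187 -25 190 -15 190 -5 190 5 191 15 191 25 191 35 143 45 83 55 33 65 85 75 42 85 118
```

Emit:
{"method": "carry_out", "body": {"increments": [[[-0.003,-0.06,0,0,0,-0.5,-0.45],[-0.003,-0.06,0,0,0,-0.5,-0.45],[-0.003,-0.06,0,0,0,-0.4,-0.45],[0,-0.06,0,0,0,0,-0.45],[0,-0.05,0,0,0,0,-0.45],[0,0,0,0,0,0,-0.45]]]}}

```text
t: 49.0
eef_pos: [0.5344, -0.173, 0.0543]
tcp_rot: [0.741, 0.671, 0.001, 0.0]
force: [3.2, 0.1, -0.8]
gripper_width: 0.0234
gripper_force: 1.4
```

```bash
python3 k.py
```

```text
t 49.0 pos [ 0.5344 -0.173   0.0543] q [ 0.563  0.474 -0.384  1.922  0.241  0.789 -0.052] w 0.0234
[[ 0.099  0.995  0.002]
 [ 0.995 -0.099  0.001]
 [ 0.001  0.002 -1.   ]]
rad 52.802220162144984 ang 89.86315043919807 x head 84.3358643680853 F [ 3.2  0.1 -0.8] 1.412128396332264
final tcp [ 0.53982573 -0.17409443]
-45 185 -35 187 -25 189 -15 190 -5 191 5 188 15 178 25 188 35 143 45 84 55 41 65 30 75 75 85 63
```

Emit:
{"method": "carry_out", "body": {"increments": [[[0,-0.04,0,0,0,0,-0.45],[0,0,0,0,0,0,-0.45],[0,0,0,0,0,0,-0.45]]]}}

```text
t: 49.42
eef_pos: [0.5343, -0.173, 0.0544]
tcp_rot: [0.741, 0.671, 0.002, 0.001]
force: [6.2, 0.5, -4.3]
gripper_width: 0.0234
gripper_force: 3.1
```

It doesn't advance and the force rises, so the arm is at its stop. I centre the fingers off the knob and lift clear.

Emit:
{"method": "carry_out", "body": {"increments": [[[0,0.1,0,0,0,0,-0.45],[0,0.06,0,0,0,0,-0.45],[0,0,0,0,0,0,-0.45],[0,0,-0.3,0,0,0,-0.45],[0,0,-0.7,0,0,0,-0.45],[0,0,-1,0,0,0,-0.45],[0,0,-1,0,0,0,-0.45],[-1,0,-0.5,0,0,0,-0.45],[-1,0,0,0,0,0,-0.45],[0,0,0,0,0,0,-0.45]]]}}

```text
t: 50.68
eef_pos: [0.5288, -0.2591, 0.1952]
tcp_rot: [0.744, 0.668, -0.001, 0.001]
force: [-0.7, 0.7, -0.4]
gripper_width: 0.0233
gripper_force: 0.0
```

Run:
```python
from h import *
tr(83.9,0,[]); c=snap("wrist","wrist11"); g=cv2.cvtColor(c["frame"],cv2.COLOR_RGB2GRAY)
# knob top, predicted at stop
print("pred knob top",proj(c,[.5393+.002*.106,-.1753+.002*.994,.078]).round(1),"pred pivot",proj(c,[.534,-.225,.063]).round(1))
m=(g[0:240]<32).astype(np.uint8); n,l,st,ce=cv2.connectedComponentsWithStats(m)
print([(st[i].tolist(),ce[i].round(1).tolist()) for i in range(1,n) if st[i,4]>80])
B=np.array([.5393,-.1753,.038]); a=np.radians(-6.1); X=np.array([np.cos(a),np.sin(a),0]);Y=np.array([-np.sin(a),np.cos(a),0])
for nm,U,O,rng in (("Y@x=-18",Y,B-.018*X,.03),("Y@x=+18",Y,B+.018*X,.03),("X@y=+11.5",X,B+.0115*Y,.035)):
    s=np.arange(-rng,rng,.0005); v=np.array([cv2.getRectSubPix(c["frame"][...,1].copy(),(3,3),tuple(map(float,proj(c,O+t*U)))).mean() for t in s]); d=np.diff(v)
    print(nm,[(round(float(s[i]*1000+.25),1),int(d[i])) for i in range(len(d)) if abs(d[i])>10])
```

```text
t 50.67 pos [ 0.5288 -0.2591  0.1952] q [ 0.705  0.331 -0.383  1.768  0.142  1.068  0.165] w 0.0233
[[ 0.107  0.994 -0.   ]
 [ 0.994 -0.107 -0.002]
 [-0.002 -0.    -1.   ]]
tilt -0.14029575485491766 rv/5deg [-0.    0.03 -0.  ]
pred knob top [321.6  85.4] pred pivot [321.3 170.4]
[([512, 19, 19, 139, 1015], [519.7, 86.1]), ([312, 76, 21, 46, 612], [323.5, 93.9])]
Y@x=-18 [(-21.7, -11), (-21.2, -13), (-20.7, -12), (-15.7, 12), (-15.2, 14), (-14.7, 11), (2.3, -13), (2.8, -13), (7.3, 14), (7.8, 15), (8.3, 14), (17.8, 10)]
Y@x=+18 [(-15.7, 12), (-15.2, 13), (-14.7, 11), (1.8, -13), (2.3, -14), (2.8, -10), (7.3, 14), (7.8, 16), (8.3, 14), (17.8, 10)]
X@y=+11.5 [(24.3, -10), (24.8, -14), (25.3, -15), (25.8, -10), (26.8, 12), (27.3, 16), (27.8, 11)]
```

```bash
python3 -c "
from station import ctrl
print(ctrl.finish_job())"
```

```text
the job is handed in; nothing more can be done
None
```

The long jaw is turned over and seated channel up in the carriage pocket, the hold-down arm is swung over it to its stop, and the job was handed in at about 51 s with the robot clear; I judged full seating from release height and camera edge measurements, not by pressing on the jaw.

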